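# Weigh the large cake: lift it off the cooling tray with the spatula

## Robot

A 6-joint arm with a two-finger parallel gripper is mounted at the origin on the work surface. World frame = base frame: x ahead of the robot, y to its left, z up, the work surface at z = 0. Lengths are in mm, angles in degrees, forces in N, time in s.
With the tool pointing down it reaches from about 350 to 850 mm from the base axis. Payload 8.1 kg.
Tool frame: the origin (TCP) lies on the centre line of the jaws, within the pads' length; the fingertips stand 19 mm ahead of it and the grasp point (between the pads) is the TCP (r.tip_reach is the z of the fingertips in the tool frame, in mm); z points along the fingers, y is the line along which they close (so a half turn about z gives the same grasp; the last joint's range is limited). The gripper opens to 85 mm and grips with 20 to 120 N. Pads are 22 mm wide; open, the fingers measure 114 mm over their backs; the gripper's body (76 mm by 85 mm) begins 54 mm behind the grasp point. The pads swing forward as they close: fully open they stand 13 mm farther back than shut.
Start: joints at [63.461, 7.471, 85.268, -0, 87.261, -4.893], TCP at [221.305, 557.7, 250.292] pointing down, gripper open.
Joint ranges: [-169.43, 169.43], [-51.17, 129.36], [1.28, 143.12], [-76.62, 256.62], [0, 156.53], [-152.29, 152.29]. Speed limits (degrees/s): [136.94, 136.94, 159.86, 180, 180, 180].

## Interface

Orientations are given as [roll, pitch, yaw] about the fixed x, y, z axes, in that order (R = Rz(yaw) Ry(pitch) Rx(roll)).
In Python, from bench import r gives the robot as it stands. The module is installed in compiled form; this text tells all that it offers.
- The arm moves only by the shell command python3 -m handwheel 'ROWS' [FORCE]. ROWS is JSON, a list of rows, each a list of 7 numbers: the shift along the tool's x, y, z in m, then the turn, a rotation vector about the tool's x, y, z in degrees, then the finger opening in m, from 0 to 0.0854. In form: [[tx, ty, tz, ax, ay, az, claw], ...]. A call has 1 to 8 rows; each row shifts and turns the commanded pose from where the row before left it, along the tool's axes as they then stand; what a row does not reach is not made up. A row lasts 1/12 s, in which the tool goes at most 41.7 mm and 7.16 degrees, less where a joint would pass 70% of its speed; a pose out of reach is approached as far as the arm can. A call with a gripper value outside its range is refused whole. The fingers move at their own pace and stop on an object; FORCE is the grip in N (left out, the last holds). Time passes only in rows, so rows that do not move let the fingers close. It gives the time, the measured TCP pose, the force, the opening and the grip force at its end, in the units of the state.
- r.sense(): the state, without advancing time (a new reading comes with each control period).
- r.snapshot(name): name is "scene" or "side" or "wrist"; returns (picture, depth): 420x560x3 uint8, blue, green, red; 420x560 float32, mm along the optical axis (not along the pixel's ray), 0 where there is no reading.
- r.calibration(name): a dict with "vfov" (degrees; the focal length in pixels is half the picture's height over the tangent of half this angle, whatever the lens; pixels are square), "cx", "cy" (the principal point, pixels), "rvec" (rotation vector, rad) and "tvec" (3), from world to camera coordinates, as OpenCV has them; the wrist camera has in their place "tool_from_camera" (4x4, takes a point from camera to tool coordinates, whose origin is the TCP and whose axes are the flange's). Camera axes: x right, y down, z forward; pixel columns grow to the right and rows downward; lengths in mm; the calibration is good to about 2 mm. A picture is of the moment at which its call begins: read the wrist's pose just before it. calibration takes no time and is no camera call.
- r.hand_in(): hands the job in; it is judged then, once.
The state is a dict: "time": time; "joint_pos": joint angles; "qd": joint speeds; "joint_efforts": joint torques, N m; "tool_pos": TCP position; "tcp_rot": TCP orientation; "ft_force": force on the tool from outside, world axes, zero at the start; "wrist_torque": the same for the moment, N m; "finger_gap": finger opening in mm; "grip_force": force on a finger pad.
Only numpy, scipy, OpenCV 4.12 (cv2) and the standard library are available. Lean on these libraries where they do the work, as an engineer would, in place of code of your own. Each camera call takes 0.05 s, during which the arm holds its last target. There are 200 camera calls.

## Task

Slide the spatula's blade under the largest of the three hard black cakes on the cooling tray, carry the cake on the blade to the scale and lower it gently onto the middle of the two cradle bars, so that it lies flat across both. Draw the blade out from between the bars and lay the spatula back as it was, handle in the slot of its rest and blade flat on the table. Never touch a cake with the gripper, and leave the small cakes and everything else where they are.

Things in the scene. Friction and masses are not known exactly. Their poses are not given: they have to be found in the camera images.
- large_cake: The large cake: a hard, rigid black disc, 92 mm across and 13 mm thick, 120 g, lying in one of the tray's three places. Flat underside 78 mm across; its lower edge is bevelled outward from radius 39 mm at the bottom to 46 mm at 6 mm height, so a thin blade can get under it. Origin: centre of the underside; z up.
- small_cake_a: A small cake: same black material and shape, 60 mm across, 13 mm thick, in another place of the tray. Origin: centre of the underside. To be left alone.
- small_cake_b: The other small cake, 60 mm across, 13 mm thick, in the remaining place. Origin: centre of the underside. To be left alone.
- tray: Fixed aluminium cooling tray, 130 (x) by 290 mm (y), red squares on its floor, 4 mm above the table. Origin: centre of its underside. Places at about x = 6, y = -88, 0, 88 mm. On the +x edge a back stop 20 mm high, inner face at x = 58 mm, to push a cake against; side lips at y = +-142 mm, 12 mm high; the -x edge is open: a blade enters there along the tray's +x.
- spatula: Cranked steel spatula, wooden handle, 267 mm, 180 g. Origin: centre of the blade's underside; x to the blade's tip, z up. Blade x -47 to 47 mm, 44 wide, 2.5 thick (1.2 in the last 12 mm). A neck 20 mm wide rises from the blade's rear edge to the handle at x = -80 mm. Handle: bar parallel to the blade, x -75 to -220 mm, 18 wide (y), 20 high, centred 65 mm above the blade's underside.
- handle (a point): Place to grip on the spatula's handle: centre of the bar at x = -140, y = 0, z = 65 mm of the spatula; axes as the spatula's.
- tail (a point): Underside of the spatula's handle near its end: x = -200, y = 0, z = 55 mm of the spatula; lies on the rest's saddle when the spatula is put back.
- tip (a point): Middle of the blade's tip edge, underside: x = +47 mm of the spatula.
- rest: Fixed dark steel rest for the spatula's handle, foot 50 by 90 mm. Origin: centre of its underside; its slot runs along x. A block 24 mm long (x) carries the handle at 55 mm height between two cheeks 40 mm apart, tops 71 mm above the table. The spatula lies with its tail at mid slot and its blade flat on the table on the +x side.
- saddle (a point): Middle of the rest's slot floor, 55 mm above the table; x along the slot.
- scale: Fixed white bench scale, 170 (x) by 150 mm (y), platform top 30 mm above the table, black display strip near its -x edge. Origin: centre of its underside. On it stand two parallel aluminium bars along x, 110 long, 14 wide, 18 mm high (tops at 48 mm above the table), with a free gap of 54 mm between them, open at both ends, in which the 44 mm blade fits.
- cradle (a point): Middle of the cradle: centre between the two bars, 12 mm to the +x side of the scale's origin, at the level of the bars' tops (48 mm above the table); x along the bars.
- card_stack: Fixed stack of red cards, 94 mm square, 26 mm high. Origin: centre of its underside.
- bottle: Amber bottle, 56 mm across, 170 mm high, loose bystander. Origin: underside.
- tin: Squat white tin, 60 mm across, 75 mm high, loose bystander. Origin: underside
- bowl: White bowl, 110 mm across, 45 mm high, loose bystander. Origin: underside.
- mug: Steel mug, 76 mm across, 85 mm high, loose bystander. Origin: underside.
- spoon: Spoon lying on the table, loose bystander. Origin: middle of its underside.
There are look-alikes about, which are no part of the job. Of the things shaped like the scale, the white one is meant.

How it is judged:
By the outcome, as a careful person would: the job done as asked, in the order asked, and still so for the second after the job is handed in, with the robot touching nothing.
It also fails if it takes over 59 s, if anything falls off the work surface, if the arm or the gripper's body presses on something with over 40 N, if the wrist force passes 120 N, or if a joint passes its speed limit or range.

## Working session

There is one attempt and no reset: what is moved stays moved. The work goes in short steps, Python scripts to look and compute and a shell command to move; the robot and the scene stay as the last step left them, time stands still between calls to the robot, and variables do not carry over. Pictures are saved under pics/ and viewed, at most 10 in all, crops included, and the job is handed in when it is done.

```bash
mkdir -p pics; cat > h.py <<'E'
import numpy as np, cv2
from scipy.spatial.transform import Rotation as R
from bench import r
def cam(name, s=None):
    c=r.calibration(name); f=210/np.tan(np.radians(c["vfov"]/2))
    if name=="wrist":
        s=s or r.sense(); T=np.eye(4); T[:3,:3]=R.from_euler('xyz',s["tcp_rot"],degrees=True).as_matrix(); T[:3,3]=s["tool_pos"]
        W=T@np.array(c["tool_from_camera"])
    else:
        E=np.eye(4);E[:3,:3]=cv2.Rodrigues(np.array(c["rvec"],float))[0];E[:3,3]=np.ravel(c["tvec"]);W=np.linalg.inv(E)
    return f,c["cx"],c["cy"],W
def cloud(d,C):
    f,cx,cy,W=C; v,u=np.mgrid[0:d.shape[0],0:d.shape[1]]
    P=np.stack([(u-cx)/f*d,(v-cy)/f*d,d],-1)
    return P@W[:3,:3].T+W[:3,3]
def onplane(uv,z,C):
    f,cx,cy,W=C; uv=np.atleast_2d(uv).astype(float)
    D=np.c_[(uv[:,0]-cx)/f,(uv[:,1]-cy)/f,np.ones(len(uv))]@W[:3,:3].T; o=W[:3,3]
    return o+D*((z-o[2])/D[:,2])[:,None]
E
python3 - <<'E'
from h import *
s=r.sense();print(s, r.tip_reach)
for n in("scene","side","wrist"):
    C=cam(n); p,d=r.snapshot(n); cv2.imwrite(f"pics/{n}0.png",p); np.savez(f"pics/{n}0.npz",p=p,d=d,C=np.array([C[0],C[1],C[2]]),W=C[3])
    print(n,r.calibration(n), C[3][:3,3])
E
```

```text
{'time': 0.0, 'joint_pos': array([ 6.34613122e+01,  7.51501151e+00,  8.53321662e+01,  2.83068308e-04,
        8.72604563e+01, -4.89340704e+00]), 'qd': array([-0.11859182, -0.00302467,  0.05063362,  0.10976164, -0.02636984,
       -0.04863556]), 'joint_efforts': array([-3.25373803e-04, -5.69391775e+01, -5.00553989e+01, -3.15218795e-04,
        1.47455628e-02,  1.25899948e-05]), 'tool_pos': array([221.05941179, 557.22383672, 249.2177317 ]), 'tcp_rot': array([-1.79892782e+02, -9.46310787e-03,  1.58354697e+02]), 'ft_force': array([-0.08114456, -0.51103893, -0.25176007]), 'wrist_torque': array([-0.01011537, -0.00313772,  0.04327411]), 'grip_force': 0.0, 'finger_gap': 85.41143446431929} 19.0
scene {'vfov': 52.32489688008615, 'cx': 286.9782190048871, 'cy': 210.8321644004378, 'rvec': array([ 2.26644061,  0.82719979, -0.30289075]), 'tvec': array([-379.96863249, -163.39259587, 1402.63989308])} [ 967.48379092 -595.61326823  920.70186311]
side {'vfov': 45.72222123372965, 'cx': 277.0042296918026, 'cy': 206.41064616586735, 'rvec': array([ 0.41859561, -2.54330459,  1.46286251]), 'tvec': array([ 463.94377455,  132.45494736, 1494.87819164])} [  24.77018104 1307.95120956  869.5395439 ]
wrist {'vfov': 65.49294983617415, 'cx': 280.03342621238716, 'cy': 209.21547359467556, 'tool_from_camera': array([[-6.92362577e-04, -9.62195528e-01, -2.72358746e-01,
         6.97340888e+01],
       [ 9.99999550e-01, -4.89445936e-04, -8.12970311e-04,
        -2.00819339e-01],
       [ 6.48931516e-04, -2.72359187e-01,  9.62195434e-01,
        -1.21980279e+02],
       [ 0.00000000e+00,  0.00000000e+00,  0.00000000e+00,
         1.00000000e+00]])} [156.29763563 583.00437473 371.31813976]
```

View pics/scene0.png

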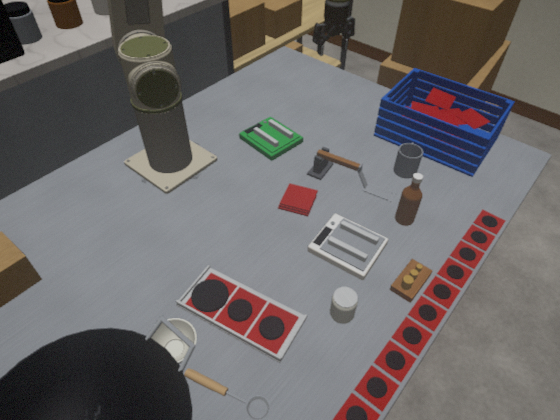

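View pics/side0.png

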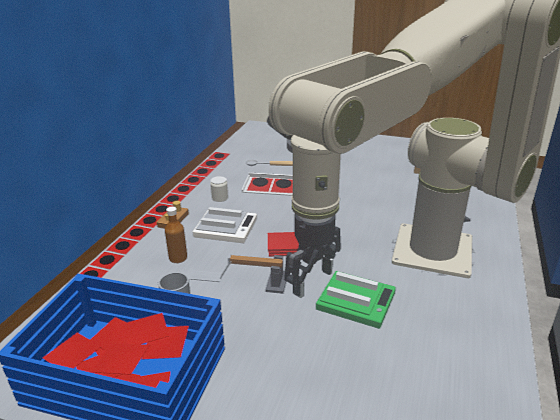

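Scene view: the large cake is at (210,295) and the small cakes at (240,310) and (272,328). The white scale is at (348,245), with a green look-alike at (270,137). The rest is at (320,163), with the spatula handle at (340,160). A skimmer-like look-alike has its handle at (205,382). I'll check the spatula in a close crop.

```bash
python3 - <<'E'
from h import *
a=np.load("pics/scene0.npz")["p"][120:220,290:430]; b=np.load("pics/side0.npz")["p"][235:310,160:300];w=np.load("pics/wrist0.npz")["p"]
A=cv2.resize(a,(400,286),interpolation=3);B=cv2.resize(b,(400,214),interpolation=3);W=cv2.resize(w,(400,300))
o=np.zeros((590,800,3),np.uint8);o[:286,:400]=A;o[:214,400:]=B;o[286:586,:400]=W
cv2.imwrite("pics/c1.png",o)
E
```

```text
(no output)
```

View pics/c1.png

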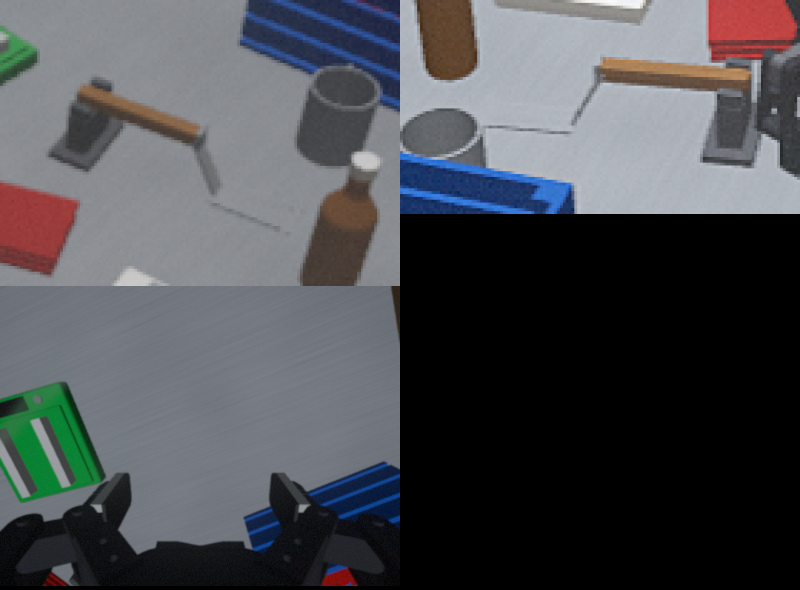

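The close crop confirms the choice. The spatula has a brown handle in the dark rest's slot, and its neck drops to a blade lying between bottle and mug. The look-alike handle near (205,382) belongs to a skimmer. Now measuring from both views.

```bash
cat > m1.py <<'E'
from h import *
for n,hb,sb in(("scene",(310,145,366,175),(305,210,392,275)),("side",(224,250,292,272),(188,200,262,245))):
    z=np.load(f"pics/{n}0.npz");p=z["p"].astype(int);d=z["d"];C=(*z["C"],z["W"]);X=cloud(d,C)
    hsv=cv2.cvtColor(z["p"],cv2.COLOR_BGR2HSV).astype(int)
    def box(m,b): k=np.zeros_like(m);k[b[1]:b[3],b[0]:b[2]]=m[b[1]:b[3],b[0]:b[2]];return k&(d>0)
    # table level
    m=box(np.ones(d.shape,bool),(180,200,300,260) if n=="scene" else (380,200,400,260)); print(n,"z med",np.median(X[m][:,2]))
    br=(hsv[...,0]>4)&(hsv[...,0]<22)&(hsv[...,1]>100)
    Q=X[box(br,hb)];Q=Q[(Q[:,2]>45)&(Q[:,2]<90)]
    T=Q[Q[:,2]>np.percentile(Q[:,2],90)-5]
    c=T.mean(0);u=np.linalg.svd(T[:,:2]-c[:2],full_matrices=False)[2][0];t=(T[:,:2]-c[:2])@u
    print("handle",len(T),c,np.degrees(np.arctan2(u[1],u[0])),t.min(),t.max(),"z",np.percentile(Q[:,2],[5,50,95]), "ends",c[:2]+u*t.min(),c[:2]+u*t.max())
    S=X[box(np.ones(d.shape,bool),sb)]
    B=S[(S[:,2]>42)&(S[:,2]<55)]
    P=S[(S[:,2]>24)&(S[:,2]<36)]
    for k,A in(("bars",B),("plat",P)):
        (cx,cy),(w,h),a=cv2.minAreaRect(A[:,:2].astype(np.float32));print(k,len(A),cx,cy,w,h,a,np.median(A[:,2]))
    if n=="scene":
        m=box((hsv[...,2]<60),(170,265,310,355));A=X[m];
        lab,L,st,ce=cv2.connectedComponentsWithStats(m.astype(np.uint8))
        for i in range(1,lab):
            if st[i,4]>100:
                A=X[L==i];
                e=cv2.fitEllipse(cv2.findContours((L==i).astype(np.uint8),0,1)[0][0])
                print("cake",e,onplane(e[0],17,C),np.median(A,0))
        m=box(np.ones(d.shape,bool),(170,260,312,358));A=X[m]
        A=A[(A[:,2]>1.9)]; 
        np.save("pics/tray.npy",A)
    for nm,b in(("bottle",(396,175,424,226)),("mug",(394,144,424,178)),("tin",(330,287,360,322)),("cards",(278,183,320,216))) if n=="scene" else (("bottle",(164,207,188,263)),("mug",(158,274,192,300)),("tin",(210,176,230,202)),("cards",(266,232,302,256))):
        A=X[box(np.ones(d.shape,bool),b)];A=A[A[:,2]>12]
        print(nm,A[:,2].max(),(A[A[:,2]>A[:,2].max()-12]).mean(0), cv2.minAreaRect(A[:,:2].astype(np.float32)))
E
python3 m1.py
python3 - <<'E'
from h import *
# ortho map
im=np.zeros((600,800,3),np.uint8)  # x 150..950 up? col=(x-150), row=(700-y)*.. y in -500..700 /2
for n in("side","scene"):
    z=np.load(f"pics/{n}0.npz");X=cloud(z["d"],(*z["C"],z["W"]));m=(z["d"]>0)&(X[...,2]<200)&(X[...,2]>-20)
    c=((X[...,1]+500)/1.5).astype(int);rw=((X[...,0]-150)/1.5).astype(int);m&=(c>=0)&(c<800)&(rw>=0)&(rw<600)
    o=np.argsort(X[...,2][m]);im[rw[m][o],c[m][o]]=z["p"][m][o]
im=cv2.dilate(im,np.ones((2,2)))
cv2.imwrite("pics/ortho.png",im[::-1,::-1])
E
```

```text
scene z med -1.114929263865747
handle 122 [451.68528259 295.21764868  73.44754284] 9.993032013489906 -69.14935987983527 66.42573085908097 z [69.63291955 73.17914098 75.97181342] ends [383.58499706 283.21827023] [517.10325964 306.74440012]
bars 437 653.604248046875 79.78726959228516 109.71614074707031 87.1344223022461 5.871766090393066 46.33334285658282
plat 1497 606.8580322265625 72.19705200195312 238.45114135742188 145.09645080566406 5.468377590179443 28.51308200062283
cake ((209.57188415527344, 295.5776672363281), (29.746721267700195, 35.605735778808594), 69.3570785522461) [[ 478.21692936 -276.151056     17.        ]] [ 477.83790889 -276.30090068   15.59502015]
cake ((239.6501922607422, 310.3875427246094), (19.47181510925293, 22.68980598449707), 73.38504028320312) [[ 562.06319711 -258.11221305   17.        ]] [ 561.22960855 -257.32065739   15.38092158]
cake ((271.4670104980469, 328.2412414550781), (18.3145809173584, 21.39363670349121), 93.41259002685547) [[ 649.90919971 -244.13414331   17.        ]] [ 650.09025161 -246.80472205   15.5119195 ]
bottle 171.91550027803578 [710.31587542
[... 1056 characters left out ...]
 6.368277549743652 29.989034688379434
bottle 173.35923486690092 [704.30914827 276.30368641 168.93433295] ((769.48974609375, 175.67127990722656), (76.18426513671875, 297.1077575683594), 28.113323211669922)
mug 154.10191816618612 [533.28491146 569.81194493 148.57449908] ((573.9410400390625, 509.5043029785156), (74.77899932861328, 191.18930053710938), 32.61826705932617)
tin 80.97189061209258 [741.03909496 -94.98891326  75.59152494] ((740.0579833984375, -94.47694396972656), (60.062652587890625, 64.63054656982422), 74.87794494628906)
cards 384.27771526255424 [240.52790032 586.4201981  377.24098155] ((347.4508972167969, 348.0557556152344), (90.91233825683594, 575.7940673828125), 19.88255500793457)
```

View pics/ortho.png

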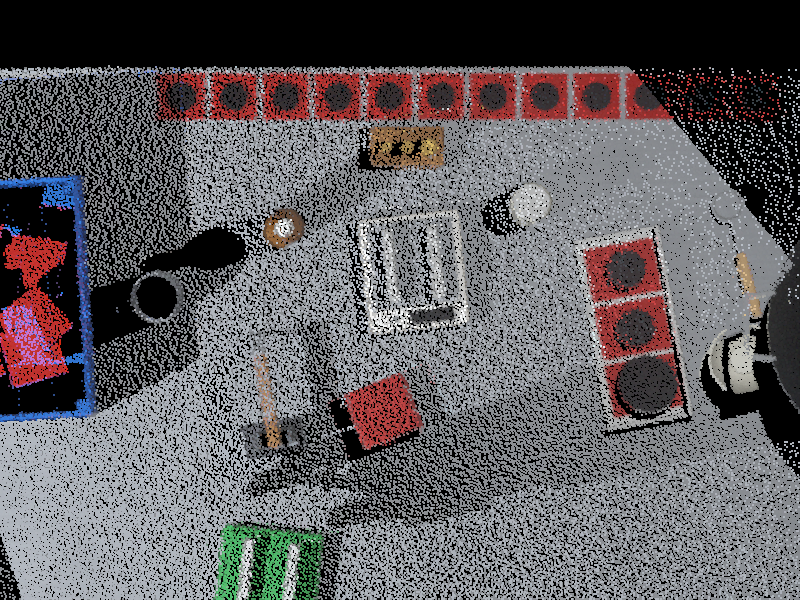

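Ortho map (up = +x, left = +y): the spatula handle is at (265,390) in the rest, the white scale at (410,265) with its display at the bottom, and the tray at (632,330) with the large cake at (648,385). Next I need the tray pose and which edge is the back stop.

```bash
python3 - <<'E'
from h import *
A=np.load("pics/tray.npy"); A=A[(A[:,0]>400)&(A[:,0]<730)&(A[:,1]>-360)&(A[:,1]<-160)&(A[:,2]>1.5)&(A[:,2]<30)]
c=np.array([563,-261.]);a=np.radians(10.5)
for a in np.radians([9,10,11]):
    t=(A[:,:2]-c)@[np.cos(a),np.sin(a)]; n=(A[:,:2]-c)@[-np.sin(a),np.cos(a)]
    print(np.percentile(t,[.5,1,99,99.5]),np.percentile(n,[.5,1,2,98,99,99.5]))
for lo in range(-80,84,6):
    k=(n>=lo)&(n<lo+6)&(abs(t)<130)
    if k.sum()>5: print(lo,k.sum(),np.percentile(A[k,2],[10,50,90,98]).round(1))
E
```

```text
[-149.48798621 -147.38497207  139.43606915  140.58586811] [-69.57167543 -56.82020542 -55.38656657  72.9986126   75.34341494
  79.41717861]
[-148.94054354 -147.25595236  139.75490719  140.26727475] [-70.23416526 -55.10954497 -53.98969937  72.9927498   74.78237285
  79.38103386]
[-148.78485105 -146.92489377  140.02546004  140.47593223] [-70.41968177 -55.09089476 -54.12064898  73.01467431  75.07657402
  78.66471622]
-74 9 [2.  2.3 3.3 3.6]
-62 9 [2.1 2.7 3.  3. ]
-56 459 [ 3.8 13.6 20.1 21.4]
-50 112 [16.7 18.7 20.7 21.4]
-44 149 [ 2.5  4.   7.1 14.6]
-38 221 [ 2.5  3.8 15.  17.4]
-32 211 [ 2.4  4.3 15.9 17.6]
-26 262 [ 2.6  5.4 16.6 18.6]
-20 261 [ 3.  13.9 17.4 18.8]
-14 245 [ 3.2 14.5 17.5 18.8]
-8 259 [ 3.3 14.9 17.7 18.8]
-2 234 [ 3.4 15.  17.4 18.5]
4 231 [ 4.4 15.2 17.5 18.6]
10 221 [ 3.3 15.3 17.3 18.2]
16 218 [ 3.9 15.1 17.7 18.8]
22 202 [ 3.2 14.7 18.  19.1]
28 177 [ 2.8 13.2 17.1 18.6]
34 143 [ 2.6  4.8 16.4 18.8]
40 178 [ 2.3  4.5 16.  18.3]
46 147 [ 2.3  4.   7.1 15.1]
52 159 [2.1 3.6 5.5 6.5]
58 157 [2.1 3.6 5.4 6.8]
64 159 [2.3 3.5 5.3 6.1]
70 138 [2.2 3.3 5.2 5.8]
76 14 [2.  2.4 3.6 4.2]
```

```bash
python3 -c "
from h import *
p=np.load('pics/scene0.npz')['p'][255:370,165:320];cv2.imwrite('pics/tray.png',cv2.resize(p,(775,575),interpolation=2))"
```

```text
(no output)
```

View pics/tray.png

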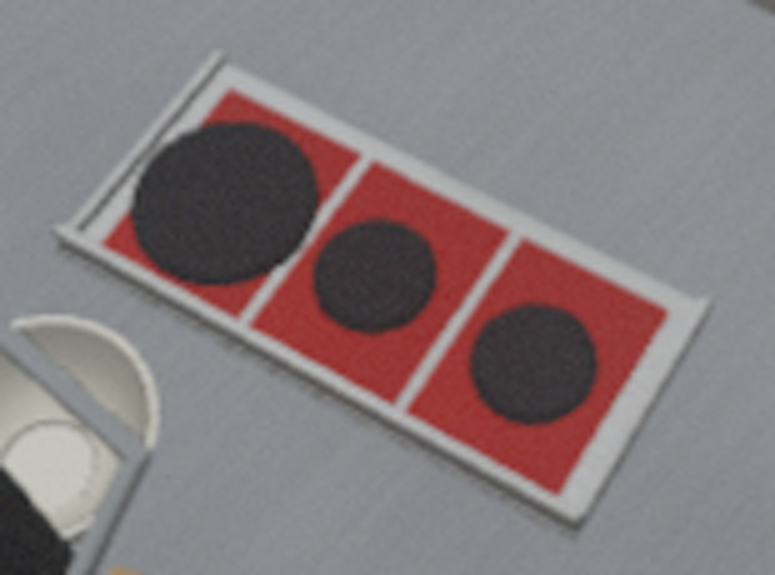

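Back stop confirmed on the −y side (upper-left edge open toward +y, stop along the lower-left edge near (330,390)), so the blade enters along about −80°. I'll move above the handle, tool yaw ≈ 190°.

```bash
cat >> h.py <<'E'
def to(p,yaw,s=None,pitch=0):
    """tool-frame shift (mm) and turn (rotvec deg) to reach tool pointing down with tool x at yaw"""
    s=s or r.sense(); A=R.from_euler('xyz',s["tcp_rot"],degrees=True)
    B=R.from_euler('xyz',[180,0,yaw],degrees=True)
    sh=A.inv().apply(np.array(p)-s["tool_pos"]); tn=(A.inv()*B).as_rotvec(degrees=True)
    print("t",round(s["time"],2),"pos",s["tool_pos"].round(1),"rot",s["tcp_rot"].round(2),"F",s["ft_force"].round(1),"gap",round(s["finger_gap"],1),"| shift",sh.round(2),"turn",tn.round(2), "shift after turn",B.inv().apply(np.array(p)-s["tool_pos"]).round(2))
E
python3 -m handwheel '[[-0.0346,-0.0173,0,0,0,0,0.085],[-0.0346,-0.0173,0,0,0,0,0.085],[-0.0346,-0.0173,0,0,0,0,0.085],[-0.0346,-0.0173,0,0,0,0,0.085],[-0.0346,-0.0173,0,0,0,0,0.085],[-0.0346,-0.0173,0,0,0,0,0.085],[-0.0346,-0.0173,0,0,0,0,0.085],[-0.0346,-0.0173,0,0,0,0,0.085]]'
python3 -m handwheel '[[-0.0346,-0.0173,0,0,0,0,0.085],[0,0,0,0,0,-6.3,0.085],[0,0,0,0,0,-6.3,0.085],[0,0,0,0,0,-6.3,0.085],[0,0,0,0,0,-6.3,0.085],[0,0,0,0,0,-6.4,0.085],[0,0,0,0,0,0,0.085],[0,0,0,0,0,0,0.085]]'
python3 - <<'E'
from h import *
to([453,297,250],190)
C=cam("wrist");p,d=r.snapshot("wrist");cv2.imwrite("pics/w1.png",p);np.savez("pics/w1.npz",p=p,d=d,C=np.array(C[:3]),W=C[3])
E
```

```text
time: 0.82
tool_pos: [428.3, 325.3, 250.1]
tcp_rot: [-180.0, -0.0, 158.4]
ft_force: [0.2, 0.5, 0.1]
finger_gap: 84.8
grip_force: 0.0
time: 1.48
tool_pos: [453.2, 298.0, 250.0]
tcp_rot: [-180.0, -0.0, -170.2]
ft_force: [1.1, 0.1, 0.9]
finger_gap: 85.0
grip_force: 0.0
t 1.48 pos [453.2 298.  250. ] rot [-1.7999e+02 -3.0000e-02 -1.7025e+02] F [1.1 0.1 0.9] gap 85.0 | shift [ 0.35 -0.97  0.02] turn [-0.01 -0.03 -0.25] shift after turn [ 0.36 -0.97  0.02]
```

View pics/w1.png

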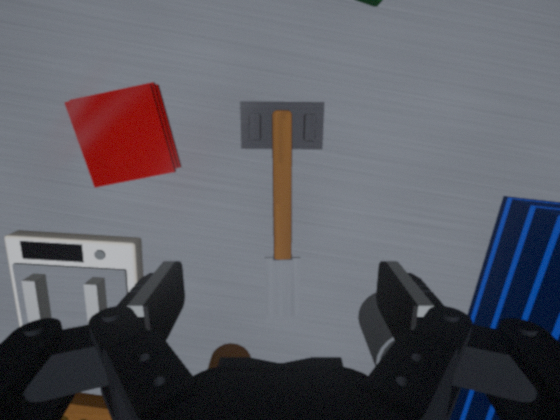

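The wrist view shows the handle from (282,112) to (283,258), the rest at (282,125), and the blade below it at about (282,290). Measuring handle and rest.

```bash
cat > m2.py <<'E'
from h import *
def handle(f):
    z=np.load(f);C=(*z["C"],z["W"]);X=cloud(z["d"],C);hsv=cv2.cvtColor(z["p"],cv2.COLOR_BGR2HSV).astype(int)
    m=(hsv[...,0]>4)&(hsv[...,0]<22)&(hsv[...,1]>100)&(z["d"]>0);m[:,:250]=0;m[:,315:]=0;m[300:]=0
    m&=X[...,2]>60
    m=cv2.morphologyEx(m.astype(np.uint8),cv2.MORPH_OPEN,np.ones((3,3)))>0
    h=np.median(X[m][:,2]);v,u=np.nonzero(m);P=onplane(np.c_[u,v],75,C)[:,:2]
    q=cv2.minAreaRect(P.astype(np.float32));k=cv2.fitLine(P.astype(np.float32),cv2.DIST_L2,0,.01,.01).ravel()
    a=np.array(k[:2])*np.sign(k[0]);c=np.array(q[0]);print("handle z",h,"rect",q,"line yaw",np.degrees(np.arctan2(a[1],a[0])),"fitline c",k[2:])
    b=q[1];L=max(b);front=c+a*L/2;print("front",front,"rear",c-a*L/2,"grip", front-a*65)
    m=(hsv[...,2]<110)&(X[...,2]>1.5);m[:,:230]=0;m[:,335:]=0;m[:90]=0;m[160:]=0
    A=X[(X[...,2]>3)&(X[...,2]<62)&m]; B=X[m&(X[...,2]>66)&(X[...,2]<74)]
    print("foot",cv2.minAreaRect(A[:,:2].astype(np.float32)),np.median(A[:,2]));print("top",len(B),B.mean(0),np.median(B[:,2]))
handle("pics/w1.npz")
E
python3 m2.py
```

```text
handle z 73.17954277595393 rect ((447.25335693359375, 298.7613220214844), (139.85287475585938, 16.780393600463867), 10.235251426696777) line yaw 10.025597 fitline c [442.1025  297.87317]
front [516.1120224 310.9346838] rear [378.39469147 286.58796024] grip [452.10456848 299.61895561]
foot ((393.0486145019531, 289.47003173828125), (49.83102798461914, 89.5444107055664), 9.053874015808105) 6.792855579100433
top 739 [393.0508893  289.82605152  69.53287879] 69.4644522934077
```

```bash
python3 -m handwheel '[[-0.0006,0.0019,0.02,0,0,-0.25,0.085],[0,0,0.035,0,0,0,0.085],[0,0,0.035,0,0,0,0.085],[0,0,0.035,0,0,0,0.085],[0,0,0.030,0,0,0,0.085],[0,0,0.020,0,0,0,0.085],[0,0,0.010,0,0,0,0.085],[0,0,0,0,0,0,0.085]]'
python3 -m handwheel '[[0,0,0,0,0,0,0.01],[0,0,0,0,0,0,0.01],[0,0,0,0,0,0,0.01],[0,0,0,0,0,0,0.01],[0,0,0,0,0,0,0.01],[0,0,0,0,0,0,0.01],[0,0,0,0,0,0,0.01],[0,0,0,0,0,0,0.01]]' 110
```

```text
time: 2.2
tool_pos: [451.6, 299.1, 62.5]
tcp_rot: [-179.9, -0.3, -169.9]
ft_force: [-0.7, 1.4, -0.6]
finger_gap: 85.2
grip_force: 0.0
time: 2.87
tool_pos: [454.3, 300.5, 66.6]
tcp_rot: [180.0, 0.1, -169.8]
ft_force: [-1.6, -1.1, 6.4]
finger_gap: 16.3
grip_force: 108.4
```

```bash
python3 -m handwheel '[[0,0,-0.005,0,0,0,0.01],[0,0,-0.015,0,0,0,0.01],[0,0,-0.025,0,0,0,0.01],[0,0,-0.035,0,0,0,0.01],[0,0,-0.035,0,0,0,0.01],[0,0,-0.035,0,0,0,0.01],[0,0,-0.025,0,0,0,0.01],[0,0,-0.010,0,0,0,0.01]]'
python3 - <<'E'
from h import *
to([453.5,300,250],190)
p,d=r.snapshot("wrist");C=cam("wrist");cv2.imwrite("pics/w2.png",p);np.savez("pics/w2.npz",p=p,d=d,C=np.array(C[:3]),W=C[3])
X=cloud(d,C);hsv=cv2.cvtColor(p,cv2.COLOR_BGR2HSV).astype(int)
m=(hsv[...,0]>4)&(hsv[...,0]<22)&(hsv[...,1]>100)&(d>0)&(X[...,2]>200);m[320:]=0;m[:,230:330]&=True;m[:,:200]=0;m[:,360:]=0
Q=X[m];k=cv2.fitLine(Q.astype(np.float32),2,0,.01,.01).ravel();print(len(Q),k[:3],"yaw",np.degrees(np.arctan2(k[1],k[0])),"pitch",np.degrees(np.arcsin(k[2]*np.sign(k[0]))),k[3:])
for n in("scene",):
    p,d=r.snapshot(n);cv2.imwrite("pics/scene2.png",p)
E
```

```text
time: 3.53
tool_pos: [455.0, 300.9, 255.5]
tcp_rot: [179.9, 0.4, -169.8]
ft_force: [-0.4, 0.2, -1.7]
finger_gap: 16.1
grip_force: 107.5
t 3.53 pos [455.  300.9 255.5] rot [ 179.88    0.36 -169.8 ] F [-0.4  0.2 -1.7] gap 16.1 | shift [ 1.69 -0.63  5.45] turn [0.12 0.36 0.2 ] shift after turn [ 1.66 -0.63  5.46]
10217 [0.9844158  0.1755952  0.00957909] yaw 10.113766 pitch 0.5488496 [418.15488 294.47452 261.70648]
```

View pics/w2.png

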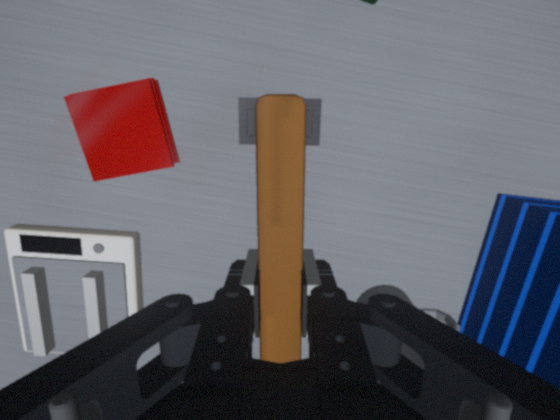

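The spatula is held level, with its handle in the centre of the wrist view. I'll rotate, then look at the scale and the tray on the way.

```bash
python3 -m handwheel '[[0,0,0,0,0,3,0.01],[0,0,0,0,0,6,0.01],[0,0,0,0,0,7,0.01],[0,0,0,0,0,7,0.01],[0,0,0,0,0,7,0.01],[0,0,0,0,0,7,0.01],[0,0,0,0,0,7,0.01],[0,0,0,0,0,7,0.01]]' >/dev/null
python3 -m handwheel '[[0,0,0,0,0,7,0.01],[0,0,0,0,0,7,0.01],[0,0,0,0,0,7,0.01],[0,0,0,0,0,7,0.01],[0,0,0,0,0,6,0.01],[0,0,0,0,0,4,0.01],[0,0,0,0,0,1,0.01],[0,0,0,0,0,0,0.01]]'
python3 -m handwheel '[[-0.02,0.005,0,0,0,0,0.01],[-0.04,0.0105,0,0,0,0,0.01],[-0.04,0.0105,0,0,0,0,0.01],[-0.04,0.0105,0,0,0,0,0.01],[-0.04,0.0105,0,0,0,0,0.01],[-0.04,0.0105,0,0,0,0,0.01],[-0.04,0.0105,0,0,0,0,0.01],[-0.04,0.0105,0,0,0,0,0.01]]' >/dev/null
python3 -m handwheel '[[-0.03,0.0075,0,0,0,0,0.01],[-0.01,0.0025,0,0,0,0,0.01],[0,0,0,0,0,0,0.01],[0,0,0,0,0,0,0.01],[0,0,0,0,0,0,0.01]]'
cat > snap.py <<'E'
import sys
from h import *
n,f=sys.argv[1:]
C=cam(n);p,d=r.snapshot(n);cv2.imwrite(f"pics/{f}.png",p);np.savez(f"pics/{f}.npz",p=p,d=d,C=np.array(C[:3]),W=C[3])
E
python3 snap.py wrist w3
python3 -m handwheel '[[-0.02,-0.006,0,0,0,0,0.01],[-0.04,-0.0125,0,0,0,0,0.01],[-0.04,-0.0125,0,0,0,0,0.01],[-0.04,-0.0125,0,0,0,0,0.01],[-0.04,-0.0125,0,0,0,0,0.01],[-0.04,-0.0125,0,0,0,0,0.01],[-0.04,-0.0125,0,0,0,0,0.01],[-0.03,-0.0095,0,0,0,0,0.01]]' >/dev/null
python3 -m handwheel '[[-0.01,-0.0025,0,0,0,0,0.01],[0,0,0,0,0,0,0.01],[0,0,0,0,0,0,0.01],[0,0,0,0,0,0,0.01],[0,0,0,0,0,0,0.01]]'
python3 snap.py wrist w4
python3 -c "
from h import *
cv2.imwrite('pics/w34.png',np.hstack([cv2.resize(cv2.imread(f'pics/w{i}.png'),(400,300)) for i in(3,4)]))"
```

```text
time: 4.97
tool_pos: [452.6, 299.6, 247.6]
tcp_rot: [-179.8, 0.1, 100.3]
ft_force: [-0.2, -0.3, -1.4]
finger_gap: 16.0
grip_force: 107.4
time: 6.05
tool_pos: [600.3, -17.7, 249.5]
tcp_rot: [-179.9, -0.1, 100.3]
ft_force: [-0.6, 0.3, -1.3]
finger_gap: 16.5
grip_force: 107.6
time: 7.18
tool_pos: [563.4, -327.1, 250.4]
tcp_rot: [180.0, -0.0, 100.3]
ft_force: [-0.1, -0.3, -2.3]
finger_gap: 16.1
grip_force: 107.6
```

View pics/w34.png

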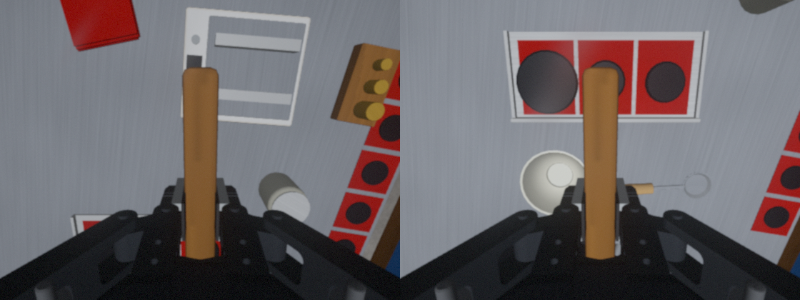

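Left, w3: the white scale with its bars at full-resolution (360,59) and (353,136). Right, w4: the tray with the large cake at (206,115) and the stop edge along row ~168. Measuring both.

```bash
python3 - <<'E'
from h import *
def L(f): z=np.load(f"pics/{f}.npz");C=(*z["C"],z["W"]);return z["p"],z["d"],C,cloud(z["d"],C),cv2.cvtColor(z["p"],cv2.COLOR_BGR2HSV).astype(int)
mr=lambda P:cv2.minAreaRect(P.astype(np.float32))
p,d,C,X,h=L("w4")
dark=(h[...,2]<90);dark[200:]=0
n,lab,st,ce=cv2.connectedComponentsWithStats(dark.astype(np.uint8))
for i in range(1,n):
    if st[i,4]>400 and st[i,1]>20:
        ct=max(cv2.findContours((lab==i).astype(np.uint8),0,1)[0],key=len)[:,0]
        P=onplane(ct,14,C)[:,:2]; (c,w,a)=cv2.fitEllipse(P.astype(np.float32)); print("dark",ce[i],c,w,"depth z",np.median(X[lab==i][:,2]))
red=((h[...,0]<8)|(h[...,0]>172))&(h[...,1]>150)&(h[...,2]>80);red[200:]=0;red[:,:140]=0;red[:,500:]=0
v,u=np.nonzero(red);P=onplane(np.c_[u,v],4,C)[:,:2];print("red rect",mr(P),"z",np.median(X[red][:,2]))
# tray by depth: stop points
T=X.copy();m=np.zeros(d.shape,bool);m[30:185,130:510]=1
Q=T[m&(X[...,2]>2.2)&(X[...,2]<26)];print("tray rect",mr(Q[:,:2]))
S=np.zeros(d.shape,bool);S[160:180,160:400]=1;S&=(X[...,2]>15)&(X[...,2]<25)
Q=X[S];k=cv2.fitLine(Q[:,:2].astype(np.float32),2,0,.01,.01).ravel();print("stop",len(Q),np.degrees(np.arctan(k[1]/k[0])),k[2:],np.median(Q[:,2]),mr(Q[:,:2]))
for f in("w3","w4"):
    p,d,C,X,h=L(f)
    m=(h[...,0]>4)&(h[...,0]<22)&(h[...,1]>100)&(d>0)&(X[...,2]>200);m[330:]=0;m[:,:230]=0;m[:,330:]=0
    q=X[m];k=cv2.fitLine(q.astype(np.float32),2,0,.01,.01).ravel();print(f,"handle yaw",np.degrees(np.arctan2(-k[1],-k[0])),k)
p,d,C,X,h=L("w3")
print("table z",np.median(X[200:260,100:240][...,2]))
m=np.zeros(d.shape,bool);m[10:185,250:440]=1
for lo,hi,nm in((42,54,"bars"),(24,36,"plat")):
    Q=X[m&(X[...,2]>lo)&(X[...,2]<hi)];print(nm,len(Q),mr(Q[:,:2]),np.median(Q[:,2]))
b=m&(X[...,2]>42)&(X[...,2]<54);n,lab,st,ce=cv2.connectedComponentsWithStats(b.astype(np.uint8))
for i in range(1,n):
    if st[i,4]>300:
        Q=X[lab==i];print("bar",mr(Q[:,:2]),np.median(Q,0))
        v,u=np.nonzero(lab==i);print("  plane",mr(onplane(np.c_[u,v],48,C)[:,:2]))
E
```

```text
dark [205.59297591 114.06023074] (472.85015869140625, -272.01336669921875) (88.31465148925781, 88.89869689941406) depth z 15.384970629125064
dark [298.4        101.09491525] (556.5550537109375, -254.78103637695312) (53.56802749633789, 53.85960006713867) depth z 15.27187998711429
dark [370.82491987 114.28285256] (644.0430908203125, -240.1967315673828) (56.988338470458984, 57.67620849609375) depth z 15.308720153969915
red rect ((556.6829223632812, -250.36044311523438), (254.2410888671875, 104.11951446533203), 10.309687614440918) z 2.7053364669746998
tray rect ((557.2330322265625, -250.66683959960938), (291.0353698730469, 128.91860961914062), 10.333816528320312)
stop 1140 10.31204 [ 559.009  -312.6786] 18.19155342436008 ((559.2680053710938, -312.7431335449219), (261.2443542480469, 6.010700225830078), 10.316734313964844)
w3 handle yaw -79.78253 [-1.7738406e-01  9.8413819e-01 -2.6180828e-03  5.9334784e+02
  1.6400854e+01  2.5611810e+02]
w4 handle yaw -79.80127 [-1.7706139e-01  9.8419106e-01 -4.1468171e-03  5.5630249e+02
 -2.9239737e+02  2.5691568e+02]
table z -1.4160823228718868
bars 3609 ((654.8524169921875, 79.93435668945312), (110.05438232421875, 82.16466522216797), 6.007281303405762) 46.42827400007627
plat 12912 ((642.4642944335938, 78.98738861083984), (162.68885803222656, 143.13735961914062), 4.721943378448486) 28.439718481645343
bar ((651.259765625, 113.63995361328125), (109.96339416503906, 14.371652603149414), 6.00728178024292) [651.07471501 113.37332963  46.40133655]
  plane ((650.9427490234375, 113.00833129882812), (109.6474838256836, 14.715712547302246), 5.972529888153076)
bar ((663.6768188476562, 46.63025665283203), (99.48126220703125, 14.03791332244873), 5.974604606628418) [663.49332876  46.67786848  46.45074305]
  plane ((663.2967529296875, 46.68299102783203), (98.93931579589844, 13.952790260314941), 5.963954925537109)
```

Wrist and scene disagree by ~5 mm at the tray, probably from noise in the pose reading. I'll average several readings at rest.

```bash
python3 - <<'E'
from h import *
out=[]
for i in range(8):
    s=r.sense();C=cam("wrist",s);p,d=r.snapshot("wrist");h=cv2.cvtColor(p,cv2.COLOR_BGR2HSV).astype(int)
    dark=(h[...,2]<90);dark[200:]=0;n,lab,st,ce=cv2.connectedComponentsWithStats(dark.astype(np.uint8))
    row=list(s["tool_pos"])+list(s["tcp_rot"]%360)
    for x in(205,370):
        i=min(range(1,n),key=lambda k:abs(ce[k]-[x,114]).sum());ct=max(cv2.findContours((lab==i).astype(np.uint8),0,1)[0],key=len)[:,0]
        row+=list(cv2.fitEllipse(onplane(ct,16,C)[:,:2].astype(np.float32))[0])
    out.append(row)
print(np.array(out).round(1));print(np.mean(out,0).round(2))
np.savez("pics/w5.npz",p=p,d=d,C=np.array(C[:3]),W=C[3])
E
```

```text
[[ 563.4 -327.2  250.5  180.   360.   100.3  473.3 -271.9  643.6 -240.3]
 [ 563.3 -327.5  250.5  180.   360.   100.3  473.3 -272.   643.6 -240.4]
 [ 563.2 -327.8  250.5  180.     0.   100.3  473.3 -272.   643.6 -240.4]
 [ 563.1 -328.1  250.5  180.     0.   100.3  473.2 -271.9  643.6 -240.3]
 [ 563.  -328.4  250.4  180.     0.   100.3  473.3 -271.9  643.6 -240.4]
 [ 562.9 -328.6  250.4  180.     0.   100.2  473.3 -272.   643.5 -240.4]
 [ 562.8 -328.8  250.4  180.     0.   100.2  473.3 -272.   643.5 -240.3]
 [ 562.8 -328.9  250.3  180.     0.   100.2  473.3 -272.   643.6 -240.3]]
[ 563.07 -328.16  250.45  179.99   90.    100.28  473.27 -271.97  643.59
 -240.35]
```

The reading just settles slowly; the world measurement is repeatable. I'll move to the pre-insert pose and check blade against cake in one camera.

```bash
python3 -m handwheel '[[0.02,-0.0044,0,0,0,0,0.01],[0.04,-0.0087,0,0,0,0,0.01],[0.04,-0.0087,0,0,0,0,0.01],[0.04,-0.0087,0,0,0,0,0.01],[0.04,-0.0087,0,0,0,0,0.01],[0.04,-0.0087,0,0,0,0,0.01],[0.04,-0.0087,0,0,0,0,0.01],[0.04,-0.0087,0,0,0,0,0.01]]' >/dev/null
python3 -m handwheel '[[0.03,-0.0065,0.02,0,0,0,0.01],[0.019,-0.0041,0.03,0,0,0,0.01],[0,0,0.04,0,0,0,0.01],[0,0,0.03,0,0,0,0.01],[0,0,0.02,0,0,0,0.01],[0,0,0.01,0,0,0,0.01],[0,0,0.01,0,0,0,0.01],[0,0,0,0,0,0,0.01]]' >/dev/null
python3 -m handwheel '[[0,0,0,0,0,0.1,0.01],[0,0,0,0,0,0,0.01],[0,0,0,0,0,0,0.01],[0,0,0,0,0,0,0.01],[0,0,0,0,0,0,0.01],[0,0,0,0,0,0,0.01]]'
python3 snap.py scene s3; python3 snap.py side d3
python3 - <<'E'
from h import *
a=np.load("pics/s3.npz")["p"][190:350,170:380];b=np.load("pics/d3.npz")["p"][140:260,220:400]
o=np.zeros((590,800,3),np.uint8);A=cv2.resize(a,(525,400),interpolation=3);B=cv2.resize(b,(275,183));o[:400,:525]=A;o[:183,525:]=B
cv2.imwrite("pics/c3.png",o)
E
```

```text
time: 9.47
tool_pos: [426.5, 0.8, 90.8]
tcp_rot: [180.0, 0.0, 100.1]
ft_force: [-0.1, -0.8, -1.2]
finger_gap: 16.2
grip_force: 107.9
```

View pics/c3.png

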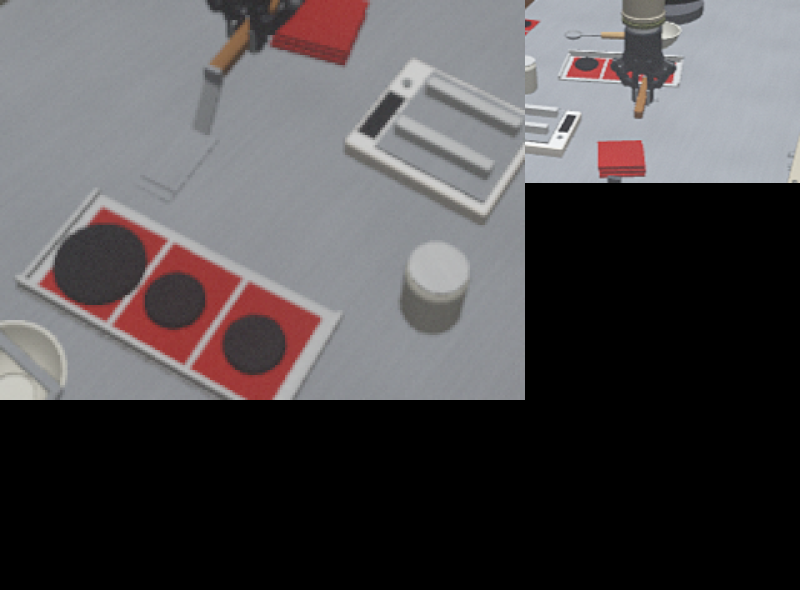

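Scene crop: the blade outline is at about (180,165), short of the tray, with the large cake at (100,263). Measuring blade and cake in the same scene depth.

```bash
cat > m4.py <<'E'
from h import *
import sys
z=np.load(f"pics/{sys.argv[1]}.npz");d=z["d"];C=(*z["C"],z["W"]);X=cloud(d,C)
m=np.zeros(d.shape,bool);m[215:275,215:275]=1
Q=X[m&(X[...,2]>14)&(X[...,2]<40)]
c,u=Q.mean(0),np.linalg.svd(Q-Q.mean(0),full_matrices=False)[2]
print(len(Q),np.median(Q,0),cv2.minAreaRect(Q[:,:2].astype(np.float32)),"normal",u[2])
e=np.array([np.cos(np.radians(-79.8)),np.sin(np.radians(-79.8))]);n=np.array([-e[1],e[0]])
cake=np.array([478.2,-276.2]);rel=Q[:,:2]-cake
print("along",np.percentile(rel@e,[1,3,50,97,99]),"lat",np.percentile(rel@n,[1,3,50,97,99]))
for lo in range(-190,-80,10):
    k=(rel@e>lo)&(rel@e<lo+10)
    if k.sum()>4: print(lo,k.sum(),np.percentile(rel[k]@n,[2,50,98]).round(1),np.median(Q[k,2]).round(1))
hsv=cv2.cvtColor(z["p"],cv2.COLOR_BGR2HSV);dk=(hsv[...,2]<60);dk[:265]=0;dk[340:]=0;dk[:,:180]=0;dk[:,310:]=0
n_,lab,st,ce=cv2.connectedComponentsWithStats(dk.astype(np.uint8))
for i in range(1,n_):
    if st[i,4]>200: print(ce[i],cv2.fitEllipse(onplane(max(cv2.findContours((lab==i).astype(np.uint8),0,1)[0],key=len)[:,0],16,C)[:,:2].astype(np.float32)))
E
python3 m4.py s3; python3 -c "from h import *; to([425.8,-.5,90],100.3)"
```

```text
538 [ 449.82903048 -140.45223146   25.35878146] ((449.7263488769531, -136.86724853515625), (45.654972076416016, 105.12481689453125), 9.69745922088623) normal [-0.00307904  0.03629085 -0.99933653]
along [-190.0198     -186.69043191 -138.51457226  -93.26653594  -91.79799909] lat [-25.41264835 -24.37067434  -2.9332317   17.59815112  18.4545787 ]
-190 51 [-22.1  -0.2  14.7] 29.0
-180 48 [-23.6  -4.8  17.3] 25.3
-170 52 [-25.1  -4.2  17.6] 25.6
-160 50 [-24.4  -1.8  17.9] 25.2
-150 54 [-24.7  -2.9  17.8] 25.7
-140 55 [-24.9  -2.9  17. ] 25.9
-130 52 [-25.1  -3.   18.2] 25.2
-120 56 [-24.2  -3.8  17.6] 25.5
-110 59 [-24.9  -3.   17.9] 25.0
-100 53 [-23.9  -2.2  17.4] 24.2
[210.0361991  296.85972851] ((480.47918701171875, -275.7086181640625), (78.16639709472656, 81.45484161376953), 165.28236389160156)
t 9.57 pos [426.3   0.9  90.5] rot [1.7998e+02 1.0000e-02 1.0011e+02] F [ 0.4  0.2 -2.9] gap 16.1 | shift [-1.26 -0.73  0.49] turn [ 0.02  0.01 -0.19] shift after turn [-1.26 -0.73  0.49]
```

The scene ellipse includes the cake's visible side, so it is biased toward the camera. I'll redo it with top-surface depth points only.

```bash
python3 - <<'E'
from h import *
def circ(P): 
    hl=cv2.convexHull(P.astype(np.float32));return cv2.minEnclosingCircle(hl),cv2.fitEllipse(hl)
for f,bx in(("scene0",(185,270,235,320)),("s3",(185,270,235,320)),("scene0",(255,310,290,345)),("w5",(150,60,260,165)),("w5",(335,70,410,160))):
    z=np.load(f"pics/{f}.npz");d=z["d"];C=(*z["C"],z["W"]);X=cloud(d,C);h=cv2.cvtColor(z["p"],cv2.COLOR_BGR2HSV)
    m=np.zeros(d.shape,bool);m[bx[1]:bx[3],bx[0]:bx[2]]=1;m&=h[...,2]<90
    zt=np.percentile(X[m][:,2],60);k=m&(abs(X[...,2]-zt)<2.2);Q=X[k]
    v,u=np.nonzero(k);P=onplane(np.c_[u,v],zt,C)[:,:2]
    print(f,round(zt,1),"mean",P.mean(0).round(1),circ(P))
E
```

```text
scene0 16.1 mean [ 482.3 -274.6] (((498.6349792480469, -276.7513732910156), 67.31695556640625), ((494.49713134765625, -276.4798889160156), (91.79570007324219, 131.9084930419922), 82.1416015625))
s3 16.1 mean [ 482.2 -273.9] (((498.56195068359375, -276.1190185546875), 67.14559173583984), ((495.0044250488281, -276.4395446777344), (89.4496841430664, 133.20928955078125), 80.03112030029297))
scene0 16.0 mean [ 646.3 -241. ] (((646.7257690429688, -241.56617736816406), 28.953832626342773), ((646.501220703125, -241.71304321289062), (55.30520248413086, 57.547855377197266), 179.34112548828125))
w5 15.6 mean [ 473.1 -271. ] (((473.3028869628906, -272.04290771484375), 44.80685806274414), ((473.1485900878906, -272.07293701171875), (88.48186492919922, 89.04766845703125), 86.0439224243164))
w5 15.5 mean [ 644.4 -239.9] (((644.0152587890625, -240.286865234375), 28.925275802612305), ((644.0220336914062, -240.2130126953125), (56.78444290161133, 57.25416564941406), 109.99056243896484))
```

Corrected, the blade's lateral error is within about 1 mm, with the tip ≈ 88 mm short of the cake centre. Next: trim yaw, tilt the tip down 1°, lower it, and advance onto the tray.

```bash
python3 -m handwheel '[[0,0.0006,0.004,0,0.5,-0.2,0.01],[0,0,0.006,0,0.5,0,0.01],[0,0,0.0037,0,0,0,0.01],[-0.005,0,-0.0001,0,0,0,0.01],[-0.010,0,-0.0002,0,0,0,0.01],[-0.010,0,-0.0002,0,0,0,0.01],[-0.005,0,-0.0001,0,0,0,0.01],[0,0,0,0,0,0,0.01]]'
python3 -m handwheel '[[0,0,0,0,0,0,0.01],[0,0,0,0,0,0,0.01],[0,0,0,0,0,0,0.01],[0,0,0,0,0,0,0.01],[0,0,0,0,0,0,0.01],[0,0,0,0,0,0,0.01],[0,0,0,0,0,0,0.01]]'
python3 -m handwheel '[[0,0,0.001,0,0,0,0.01],[0,0,0.001,0,0,0,0.01],[0,0,0,0,0,0,0.01],[0,0,0,0,0,0,0.01],[0,0,0,0,0,0,0.01],[0,0,0,0,0,0,0.01]]'
python3 -m handwheel '[[0,0,0.001,0,0,0,0.01],[0,0,0,0,0,0,0.01],[0,0,0,0,0,0,0.01],[0,0,0,0,0,0,0.01],[0,0,0,0,0,0,0.01]]'
python3 snap.py scene s4; python3 -c "
from h import *
cv2.imwrite('pics/c4.png',cv2.resize(cv2.imread('pics/s4.png')[215:335,170:330],(800,600),interpolation=2))"
```

```text
time: 10.23
tool_pos: [432.7, -29.9, 77.0]
tcp_rot: [180.0, -1.0, 100.2]
ft_force: [0.0, -0.4, -2.4]
finger_gap: 16.4
grip_force: 107.9
time: 10.82
tool_pos: [432.1, -28.2, 76.7]
tcp_rot: [-180.0, -1.0, 100.3]
ft_force: [0.8, 0.5, -1.6]
finger_gap: 16.3
grip_force: 107.9
time: 11.32
tool_pos: [432.1, -28.4, 74.7]
tcp_rot: [180.0, -1.0, 100.3]
ft_force: [0.4, 0.2, -1.3]
finger_gap: 16.1
grip_force: 107.9
time: 11.73
tool_pos: [432.2, -28.4, 73.7]
tcp_rot: [180.0, -1.0, 100.3]
ft_force: [-0.9, 0.0, -1.3]
finger_gap: 16.2
grip_force: 108.0
```

View pics/c4.png

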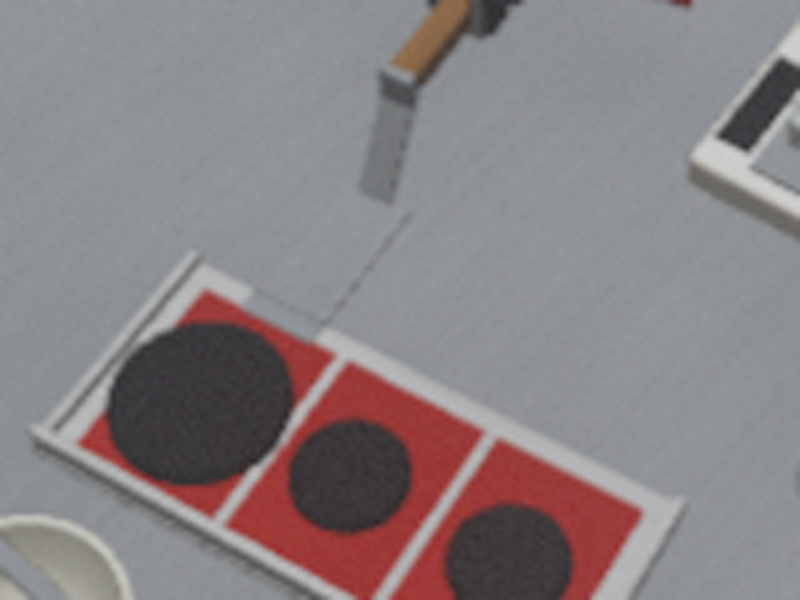

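Crop: the blade tip spans (250,292)–(318,335) over the tray's open rim, heading for the large cake at (200,405). Checking the lateral offset numerically.

```bash
python3 - <<'E'
from h import *
z=np.load("pics/s4.npz");d=z["d"];C=(*z["C"],z["W"]);X=cloud(d,C)
a=onplane([[220,273.4],[233.6,282]],5,C)[:,:2];t=a.mean(0);print(a,np.linalg.norm(a[1]-a[0]))
e=np.array([np.cos(np.radians(-79.7)),np.sin(np.radians(-79.7))]);n=np.array([-e[1],e[0]])
h=cv2.cvtColor(z["p"],cv2.COLOR_BGR2HSV);dk=(h[...,2]<62).astype(np.uint8)
_,lab,st,ce=cv2.connectedComponentsWithStats(dk);res=[]
for uv in((210,296),(272,327)):
    m=lab==lab[uv[1],uv[0]];k=m&(X[...,2]>14.2)&(X[...,2]<18);v,u=np.nonzero(k);P=onplane(np.c_[u,v],16,C)[:,:2]
    hu=cv2.convexHull(P.astype(np.float32));E=cv2.fitEllipse(hu);print(m.sum(),k.sum(),P.mean(0),E,cv2.minEnclosingCircle(hu));res.append(np.array(E[0]))
c=res[0];print("tip rel cake along",(t-c)@e,"lat",(t-c)@n)
s=r.sense();tp=s["tool_pos"][:2]+187*e;print("kin tip",tp,"rel wrist cake",(tp-[474.5,-272])@e,(tp-[474.5,-272])@n)
E
```

```text
[[ 443.88949085 -209.26899441]
 [ 488.85199369 -205.37131739]] 45.1311261518425
771 548 [ 476.87042028 -274.93031012] ((475.9735107421875, -274.4049072265625), (84.64103698730469, 86.40381622314453), 18.416091918945312) ((475.9933776855469, -274.5649108886719), 43.84478759765625)
207961 1666 [472.1325803  -49.52401067] ((64.75209045410156, 557.4866333007812), (1607.529541015625, 2743.65087890625), 7.434278964996338) ((290.75079345703125, 544.2150268554688), 1167.1883544921875)
tip rel cake along -67.72067938020382 lat 2.5468819136008936
kin tip [ 465.65296457 -212.42883215] rel wrist cake -60.19305027520335 1.9469909772910476
```

Shift 2 mm sideways, lower to touch, and start in under the cake in small steps.

```bash
python3 -m handwheel '[[0,-0.002,0.0008,0,0,0,0.01],[0,0,0.0007,0,0,0,0.01],[0,0,0,0,0,0,0.01],[0,0,0,0,0,0,0.01],[0,0,0,0,0,0,0.01]]'
python3 -m handwheel '[[-0.004,0,-0.00007,0,0,0,0.01],[-0.004,0,-0.00007,0,0,0,0.01],[-0.004,0,-0.00007,0,0,0,0.01],[-0.004,0,-0.00007,0,0,0,0.01],[-0.004,0,-0.00007,0,0,0,0.01]]'
python3 -m handwheel '[[-0.004,0,-0.00007,0,0,0,0.01],[-0.004,0,-0.00007,0,0,0,0.01],[-0.004,0,-0.00007,0,0,0,0.01],[0,0,0,0,0,0,0.01],[0,0,0,0,0,0,0.01]]'
```

```text
time: 12.2
tool_pos: [430.3, -28.7, 72.4]
tcp_rot: [180.0, -1.0, 100.3]
ft_force: [-0.3, 1.3, 0.7]
finger_gap: 16.4
grip_force: 108.3
time: 12.62
tool_pos: [433.8, -48.9, 72.2]
tcp_rot: [-180.0, -1.0, 100.3]
ft_force: [-0.4, 2.5, 1.5]
finger_gap: 15.9
grip_force: 108.3
time: 13.03
tool_pos: [436.0, -60.9, 72.2]
tcp_rot: [180.0, -0.9, 100.3]
ft_force: [0.6, -2.1, 0.7]
finger_gap: 16.5
grip_force: 108.3
```

```bash
for i in 1; do python3 -m handwheel '[[-0.004,0,-0.00007,0,0,0,0.01],[-0.004,0,-0.00007,0,0,0,0.01],[-0.004,0,-0.00007,0,0,0,0.01],[-0.004,0,-0.00007,0,0,0,0.01],[-0.004,0,-0.00007,0,0,0,0.01]]'; done
python3 snap.py scene s5; python3 -c "
from h import *
cv2.imwrite('pics/c5.png',cv2.resize(cv2.imread('pics/s5.png')[235:335,170:303],(798,600),interpolation=2))"
```

```text
time: 13.45
tool_pos: [439.5, -80.2, 72.2]
tcp_rot: [-180.0, -1.0, 100.3]
ft_force: [0.6, 4.2, 1.2]
finger_gap: 17.0
grip_force: 108.4
```

View pics/c5.png

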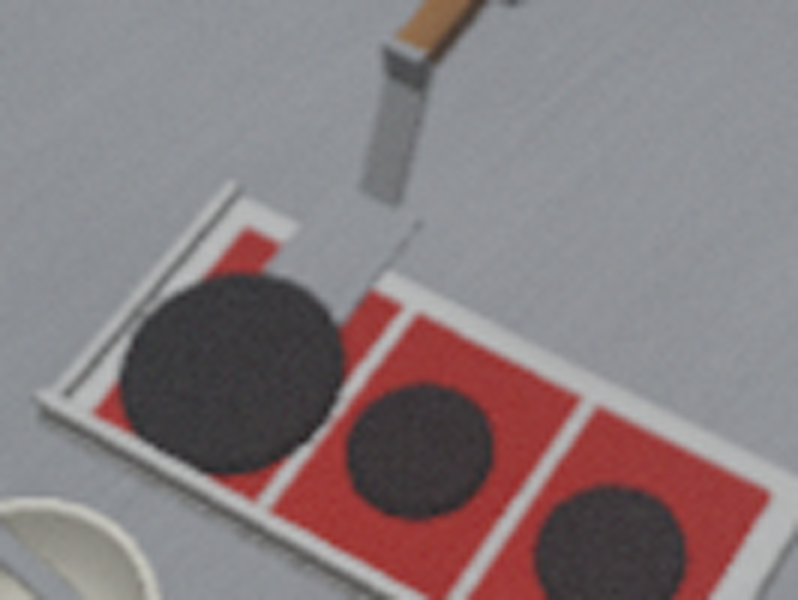

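Crop: the blade is running under the large cake (235,370), well centred, and the small cakes haven't moved. That was my eleventh view, one over the allowance of 10, so from here I'll work by numbers only.

```bash
python3 -m handwheel '[[-0.004,0,-0.00007,0,0,0,0.01],[-0.004,0,-0.00007,0,0,0,0.01],[-0.004,0,-0.00007,0,0,0,0.01],[-0.004,0,-0.00007,0,0,0,0.01],[-0.004,0,-0.00007,0,0,0,0.01]]'
python3 -m handwheel '[[-0.004,0,-0.00007,0,0,0,0.01],[-0.004,0,-0.00007,0,0,0,0.01],[-0.004,0,-0.00007,0,0,0,0.01],[-0.004,0,-0.00007,0,0,0,0.01],[-0.004,0,-0.00007,0,0,0,0.01]]'
python3 -m handwheel '[[-0.004,0,-0.00007,0,0,0,0.01],[-0.004,0,-0.00007,0,0,0,0.01],[-0.002,0,-0.00003,0,0,0,0.01],[0,0,0,0,0,0,0.01],[0,0,0,0,0,0,0.01],[0,0,0,0,0,0,0.01]]'
python3 snap.py scene s6
cat > rel.py <<'E'
from h import *
import sys
# cake top and blade/handle in scene; tool pose
z=np.load(f"pics/{sys.argv[1]}.npz");d=z["d"];C=(*z["C"],z["W"]);X=cloud(d,C);h=cv2.cvtColor(z["p"],cv2.COLOR_BGR2HSV)
lo,hi,bx=float(sys.argv[2]),float(sys.argv[3]),list(map(int,sys.argv[4].split(",")))
m=(h[...,2]<62)&(h[...,1]<70)&(X[...,2]>lo)&(X[...,2]<hi);k=np.zeros_like(m);k[bx[1]:bx[3],bx[0]:bx[2]]=m[bx[1]:bx[3],bx[0]:bx[2]]
n,lab,st,ce=cv2.connectedComponentsWithStats(k.astype(np.uint8));i=1+np.argmax(st[1:,4]);Q=X[lab==i]
zt=np.median(Q[:,2]);v,u=np.nonzero(lab==i);P=onplane(np.c_[u,v],zt,C)[:,:2];hu=cv2.convexHull(P.astype(np.float32));E=cv2.fitEllipse(hu)
A=np.c_[Q[:,:2]-Q[:,:2].mean(0),np.ones(len(Q))];pl=np.linalg.lstsq(A,Q[:,2],rcond=None)[0]
s=r.sense();tp=s["tool_pos"];yw=np.radians(s["tcp_rot"][2]+180);e=np.array([np.cos(yw),np.sin(yw)]);nn=np.array([-e[1],e[0]])
b=tp[:2]+140*e;c=np.array(E[0]);print(st[i,4],"cake",c.round(1),np.round(E[1],1),"z",zt.round(1),"slope deg",np.degrees(pl[:2]).round(1),"blade(kin)",b.round(1),"cake rel blade: along",((c-b)@e).round(1),"lat",((c-b)@nn).round(1))
E
python3 rel.py s6 14 20 180,265,240,325
```

```text
time: 13.92
tool_pos: [443.1, -99.9, 72.2]
tcp_rot: [180.0, -1.0, 100.3]
ft_force: [-0.1, 3.3, 2.9]
finger_gap: 16.0
grip_force: 108.4
time: 14.33
tool_pos: [446.6, -119.5, 72.1]
tcp_rot: [-180.0, -1.0, 100.3]
ft_force: [-0.5, 3.5, 3.4]
finger_gap: 15.9
grip_force: 108.4
time: 14.83
tool_pos: [448.5, -129.6, 72.2]
tcp_rot: [180.0, -0.9, 100.3]
ft_force: [0.4, -2.3, -1.0]
finger_gap: 16.4
grip_force: 108.2
612 cake [ 480.9 -279.7] [86.2 87.3] z 18.1 slope deg [-0.4  0.2] blade(kin) [ 473.5 -267.3] cake rel blade: along 13.6 lat 5.1
```

```bash
python3 - <<'E'
from h import *
tcp={"s3":(426.35,.85,100.11),"s4":(432.2,-28.4,100.3),"s6":(448.3,-129.5,100.3)}
for f,(x,y,yw) in tcp.items():
    z=np.load(f"pics/{f}.npz");d=z["d"];C=(*z["C"],z["W"]);X=cloud(d,C);h=cv2.cvtColor(z["p"],cv2.COLOR_BGR2HSV).astype(int)
    a=np.radians(yw+180);e=np.array([np.cos(a),np.sin(a)]);n=np.array([-e[1],e[0]]);rel=X[...,:2]-[x,y];al=rel@e;la=rel@n
    m=(h[...,0]>4)&(h[...,0]<22)&(h[...,1]>90)&(al>10)&(al<75)&(abs(la)<25)&(X[...,2]>60)&(X[...,2]<115)
    zt=np.percentile(X[m][:,2],85);k=m&(X[...,2]>zt-5);k2=np.polyfit(al[k],la[k],1)
    print(f,"handle",k.sum(),"zt",zt.round(1),"along max",np.percentile(al[m],98).round(1),"lat",np.percentile(la[k],[3,50,97]).round(1),"slope",np.degrees(k2[0]).round(1))
    zb={"s3":26,"s4":8,"s6":6}[f]
    b=(al>92)&(al<(130 if f!="s6" else 105))&(abs(la)<45)&(X[...,2]>zb-3.5)&(X[...,2]<zb+4)&(h[...,1]<60)
    if f!="s4":print("  blade lat",b.sum(),np.percentile(la[b],[2,50,98]).round(1))
    # neck: vertical strip
    q=(al>70)&(al<95)&(abs(la)<25)&(X[...,2]>zb+12)&(X[...,2]<zb+45);print("  neck lat",q.sum(),np.percentile(la[q],[3,50,97]).round(1))
z=np.load("pics/s6.npz");X=cloud(z["d"],(*z["C"],z["W"]));h=cv2.cvtColor(z["p"],cv2.COLOR_BGR2HSV)
a=np.radians(280.3);e=np.array([np.cos(a),np.sin(a)]);n=np.array([-e[1],e[0]]);al=(X[...,:2]-[448.3,-129.5])@e;la=(X[...,:2]-[448.3,-129.5])@n
dk=(h[...,2]<62)&(X[...,2]>14)&(X[...,2]<20.5)&(la>-60)&(la<54)&(al>80)&(al<210)
for lo in range(100,205,10):
    k=dk&(al>=lo)&(al<lo+10)
    if k.sum()>3: print(lo,k.sum(),np.percentile(la[k],[2,98]).round(1),np.median(X[k][:,2]).round(1))
E
python3 -m handwheel '[[0,0,0,0,0,0,0.01]]'; python3 -c "from h import *;to([448,-129,72],100.3)"
```

```text
s3 handle 83 zt 98.9 along max 61.4 lat [-6.3  1.4  7.5] slope 0.9
  blade lat 177 [-22.3  -1.5  20.1]
  neck lat 93 [-11.3  -1.3   8.6]
s4 handle 94 zt 81.8 along max 63.3 lat [-6.   1.3  8.5] slope 0.1
  neck lat 92 [-10.5  -1.    7.8]
s6 handle 106 zt 80.4 along max 63.0 lat [-4.9  2.   8.9] slope -1.9
  blade lat 45 [-22.9   5.4  42.2]
  neck lat 100 [-10.8  -1.5   8.6]
110 37 [-19.8  23.8] 18.8
120 73 [-26.3  38.3] 18.5
130 77 [-31.1  43.6] 18.2
140 91 [-35.9  46.6] 18.2
150 98 [-35.3  45.9] 18.0
160 93 [-34.5  45.2] 18.4
170 91 [-30.5  42.5] 18.0
180 76 [-24.1  34.9] 18.0
190 30 [-16.4  24.3] 17.7
time: 14.97
tool_pos: [448.4, -129.3, 72.2]
tcp_rot: [180.0, -1.0, 100.3]
ft_force: [0.0, -2.0, 0.7]
finger_gap: 16.1
grip_force: 108.2
t 14.97 pos [ 448.4 -129.3   72.2] rot [180.    -0.96 100.3 ] F [ 0.  -2.   0.7] gap 16.1 | shift [ 0.39 -0.35  0.2 ] turn [ 0.   -0.96  0.  ] shift after turn [ 0.39 -0.35  0.19]
```

The cake now sits against the stop, ~6 mm lateral of the blade's centre line: stable on a 44 mm blade, and it can be partly made up at the cradle. I'll advance 6 mm more, then level and lift slowly.

```bash
python3 -m handwheel '[[-0.003,0,-0.00005,0,0,0,0.01],[-0.003,0,-0.00005,0,0,0,0.01],[0,0,0,0,0,0,0.01],[0,0,0,0,0,0,0.01],[0,0,0,0,0,0,0.01]]'
python3 -m handwheel '[[0,0,-0.0005,0,-0.3,0,0.01],[0,0,-0.0005,0,-0.3,0,0.01],[0,0,-0.0005,0,-0.3,0,0.01],[0.0005,0,-0.001,0,-0.3,0,0.01],[0.0005,0,-0.001,0,-0.2,0,0.01],[0.0005,0,-0.002,0,0,0,0.01],[0.0005,0,-0.002,0,0,0,0.01],[0,0,-0.002,0,0,0,0.01]]'
python3 -m handwheel '[[0,0,-0.003,0,0,0,0.01],[0,0,-0.004,0,0,0,0.01],[0,0,-0.005,0,0,0,0.01],[0,0,-0.005,0,0,0,0.01],[0,0,-0.005,0,0,0,0.01],[0,0,-0.004,0,0,0,0.01],[0,0,-0.002,0,0,0,0.01],[0,0,0,0,0,0,0.01]]'
python3 -m handwheel '[[0,0,0,0,0,0,0.01],[0,0,0,0,0,0,0.01],[0,0,0,0,0,0,0.01]]'
python3 snap.py scene s7; python3 rel.py s7 35 65 180,245,250,325
```

```text
time: 15.38
tool_pos: [449.5, -135.0, 72.2]
tcp_rot: [180.0, -1.0, 100.3]
ft_force: [-1.1, 2.3, 1.4]
finger_gap: 16.1
grip_force: 108.4
time: 16.05
tool_pos: [449.1, -132.9, 81.9]
tcp_rot: [180.0, 0.4, 100.3]
ft_force: [0.3, -0.5, -3.4]
finger_gap: 16.2
grip_force: 107.6
time: 16.72
tool_pos: [449.5, -133.0, 110.5]
tcp_rot: [179.9, 0.4, 100.3]
ft_force: [0.4, -0.0, -2.7]
finger_gap: 16.4
grip_force: 107.7
time: 16.97
tool_pos: [448.8, -132.7, 109.3]
tcp_rot: [-180.0, 0.4, 100.3]
ft_force: [0.4, -0.1, -2.6]
finger_gap: 16.3
grip_force: 107.7
881 cake [ 481.1 -278.5] [87.  87.9] z 57.0 slope deg [-0.9  0.2] blade(kin) [ 473.8 -270.4] cake rel blade: along 9.3 lat 5.7
```

The cake is up and lying level on the blade (top z ≈ 57). I'll raise it, turn to the scale's direction (tool yaw 186) and carry it over.

```bash
python3 -m handwheel '[[0,0,-0.003,0,0,0,0.01],[0,0,-0.007,0,0,0,0.01],[0,0,-0.012,0,-0.1,0,0.01],[0,0,-0.012,0,0.2,-1,0.01],[0,0,-0.008,0,0,-2,0.01],[0,0,-0.005,0,0,-3.5,0.01],[0,0,-0.003,0,0,-5,0.01],[0,0,0,0,0,-5,0.01]]' >/dev/null
python3 -m handwheel '[[0,0,0,0,0,-5,0.01],[0,0,0,0,0,-5,0.01],[0,0,0,0,0,-5,0.01],[0,0,0,0,0,-5,0.01],[0,0,0,0,0,-5,0.01],[0,0,0,0,0,-5,0.01],[0,0,0,0,0,-5,0.01],[0,0,0,0,0,-5,0.01]]' >/dev/null
python3 -m handwheel '[[0,0,0,0,0,-5,0.01],[0,0,0,0,0,-5,0.01],[0,0,0,0,0,-5,0.01],[0,0,0,0,0,-5,0.01],[0,0,0,0,0,-4,0.01],[0,0,0,0,0,-2.8,0.01],[0,0,0,0,0,-1.4,0.01],[0,0,0,0,0,-1,0.01]]'
python3 -m handwheel '[[0,0,0,0,0,0,0.01],[0,0,0,0,0,0,0.01],[0,0,0,0,0,0,0.01]]' >/dev/null
python3 -c "from h import *;to([510.1,61.4,160],186)"
```

```text
time: 19.02
tool_pos: [449.3, -132.6, 160.7]
tcp_rot: [-179.7, 0.1, -174.0]
ft_force: [0.8, -0.5, -2.0]
finger_gap: 16.0
grip_force: 107.7
t 19.27 pos [ 449.  -132.5  159.8] rot [-1.7969e+02  3.0000e-02 -1.7405e+02] F [ 0.2  0.4 -2.3] gap 16.2 | shift [-80.83 186.51  -1.12] turn [-0.31  0.03 -0.05] shift after turn [-8.0990e+01  1.8644e+02 -1.6000e-01]
```

```bash
python3 -m handwheel '[[-0.0024,0.0055,0,-0.3,0,0,0.01],[-0.0048,0.011,0,0,0,0,0.01],[-0.0072,0.0165,0,0,0,0,0.01],[-0.0088,0.0202,0,0,0,0,0.01],[-0.0088,0.0202,0,0,0,0,0.01],[-0.0088,0.0202,0,0,0,0,0.01],[-0.0088,0.0202,0,0,0,0,0.01],[-0.0088,0.0202,0,0,0,0,0.01]]' >/dev/null
python3 -m handwheel '[[-0.0072,0.0165,0,0,0,0,0.01],[-0.0056,0.0128,0,0,0,0,0.01],[-0.0048,0.011,0,0,0,0,0.01],[-0.0032,0.0073,0,0,0,0,0.01],[-0.002,0.0046,0,0,0,0,0.01],[0,0,0.006,0,0,0,0.01],[0,0,0.012,0,0,0,0.01],[0,0,0.012,0,0,0,0.01]]' >/dev/null
python3 -m handwheel '[[0,0,0.006,0,0,0,0.01],[0,0,0.002,0,0,0,0.01],[0,0,0,0,0,0,0.01],[0,0,0,0,0,0,0.01],[0,0,0,0,0,0,0.01],[0,0,0,0,0,0,0.01],[0,0,0,0,0,0,0.01]]'
python3 snap.py scene s8; python3 snap.py side d8
cat > m8.py <<'E'
from h import *
import sys
f,g=sys.argv[1:3]; s=r.sense();x,y,zz=s["tool_pos"];a=np.radians(s["tcp_rot"][2]+180);zc=zz-65.3
to([510.1,61.4,122],186,s)
e=np.array([np.cos(a),np.sin(a)]);n=np.array([-e[1],e[0]])
for nm in(f,g):
    z=np.load(f"pics/{nm}.npz");d=z["d"];C=(*z["C"],z["W"]);X=cloud(d,C);h=cv2.cvtColor(z["p"],cv2.COLOR_BGR2HSV).astype(int)
    rel=X[...,:2]-[x,y];al=rel@e;la=rel@n;Z=X[...,2]
    P=lambda k,q=(2,50,98):np.percentile(la[k],q).round(1)
    m=(h[...,0]>4)&(h[...,0]<22)&(h[...,1]>90)&(al>-85)&(al<75)&(abs(la)<25)&(abs(Z-zz-8)<16)
    if m.sum()>20:
        k=m&(Z>np.percentile(Z[m],85)-5);print(nm,"handle",k.sum(),"lat",P(k,(3,50,97)),"front",np.percentile(al[m],98).round(1),"slope",np.degrees(np.polyfit(al[k],la[k],1)[0]).round(1))
    ck=(h[...,2]<70)&(h[...,1]<80)&(al>70)&(al<230)&(abs(la)<70)&(abs(Z-zc-14)<5)
    v,u=np.nonzero(ck)
    if ck.sum()>50:
        zt=np.median(Z[ck]);n_,lab,st,_=cv2.connectedComponentsWithStats(ck.astype(np.uint8));i=1+np.argmax(st[1:,4]);v,u=np.nonzero(lab==i)
        c=cv2.fitEllipse(cv2.convexHull(onplane(np.c_[u,v],zt,C)[:,:2].astype(np.float32)));q=np.array(c[0])-[x,y]
        A=np.c_[al[lab==i]-140,la[lab==i],np.ones(len(v))];pl=np.linalg.lstsq(A,Z[lab==i],rcond=None)[0]
        print(nm,"cake along,lat from tcp",(q@e).round(1),(q@n).round(1),np.round(c[1],1),"zt",zt.round(1),"exp",round(zc+15.5,1),"slope a,l",np.degrees(pl[:2]).round(1))
    for lo,hi in((12,70),(-70,-12)):
        b=(al>70)&(al<215)&(la>lo-2)&(la<hi+2)&(Z>42)&(Z<52.5)&(h[...,1]<60)&(h[...,2]>90)
        if b.sum()>30: print(nm,"bar",b.sum(),"lat",P(b),"al",np.percentile(al[b],[1,99]).round(1),"z",np.median(Z[b]).round(1),"slope",np.degrees(np.polyfit(al[b],la[b],1)[0]).round(1))
E
python3 m8.py s8 d8
```

```text
time: 21.18
tool_pos: [510.7, 61.2, 122.3]
tcp_rot: [-180.0, 0.1, -174.0]
ft_force: [0.8, -0.3, -3.7]
finger_gap: 16.0
grip_force: 107.6
t 21.28 pos [510.6  61.2 122.1] rot [-1.8000e+02  6.0000e-02 -1.7399e+02] F [-0.3  0.4 -3.6] gap 16.5 | shift [0.44 0.22 0.07] turn [-0.    0.06  0.01] shift after turn [0.44 0.22 0.07]
s8 handle 126 lat [-9.8 -3.4  5. ] front 61.2 slope 0.1
s8 cake along,lat from tcp 146.7 -1.3 [84.9 86.7] zt 69.0 exp 72.3 slope a,l [-0.4 -0.1]
s8 bar 45 lat [28.8 36.9 45.2] al [ 89.6 199.3] z 46.1 slope -0.8
s8 bar 196 lat [-39.2 -33.6 -23.6] al [ 90.3 198.2] z 46.7 slope 0.2
d8 handle 105 lat [-7.7  2.5 11.8] front 59.3 slope -0.6
d8 cake along,lat from tcp 150.9 10.3 [66.4 88.9] zt 71.3 exp 72.3 slope a,l [-0.2 -2.1]
d8 bar 142 lat [26.3 39.8 48.1] al [ 87.  196.7] z 48.0 slope 0.2
```

```bash
cat > m9.py <<'E'
from h import *
import sys
s=r.sense();x,y,zz=s["tool_pos"];a=np.radians(s["tcp_rot"][2]+180);e=np.array([np.cos(a),np.sin(a)]);n=np.array([-e[1],e[0]]);zc=zz-65.3
for nm in sys.argv[1:]:
    z=np.load(f"pics/{nm}.npz");d=z["d"];X=cloud(d,(*z["C"],z["W"]));h=cv2.cvtColor(z["p"],cv2.COLOR_BGR2HSV).astype(int)
    rel=X[...,:2]-[x,y];al=rel@e;la=rel@n;Z=X[...,2]
    P=lambda k,w=la:(k.sum(),np.percentile(w[k],[2,50,98]).round(1)) if k.sum()>5 else k.sum()
    dk=(h[...,2]<70)&(h[...,1]<80)&(abs(la)<70)&(al>80)&(al<210)
    top=dk&(abs(Z-zc-14)<3.5)
    print(nm,"cake lat by strips",[P(top&(al>=q)&(al<q+12)) for q in(128,140,152)],"along by strips",[P(top&(abs(la-q)<8),al) for q in(-8,4)])
    print(" neck lat",P((al>66)&(al<95)&(abs(la)<25)&(Z>zc+10)&(Z<zc+50)&(h[...,1]<60)))
    print(" blade lat",P((al>90)&(al<104)&(abs(la)<40)&(abs(Z-zc)<7)&(h[...,2]>70)))
    for l0,l1 in((10,62),(-62,-10)):
        print(" bar",[P((al>q)&(al<q+30)&(la>l0)&(la<l1)&(Z>42)&(Z<52.5)&(h[...,2]>90)&(h[...,1]<50)) for q in(85,115,170)])
E
python3 m9.py s8 d8
```

```text
s8 cake lat by strips [(np.int64(96), array([-39.2,  -0.5,  37.8])), (np.int64(94), array([-41.8,  -5.1,  39.5])), (np.int64(96), array([-36.2,  -0.3,  38.5]))] along by strips [(np.int64(139), array([106. , 145.6, 185.8])), (np.int64(135), array([105.8, 144.9, 186.8]))]
 neck lat (np.int64(90), array([-11.4,  -3.5,   9.7]))
 blade lat (np.int64(33), array([-23.1, -10.4,  17.3]))
 bar [(np.int64(10), array([29.8, 37.9, 44. ])), np.int64(0), (np.int64(35), array([28.7, 35.9, 45.3]))]
 bar [(np.int64(51), array([-39. , -32.1, -23. ])), (np.int64(42), array([-39.6, -34.9, -26.2])), (np.int64(66), array([-39.1, -32.6, -22.8]))]
d8 cake lat by strips [(np.int64(18), array([-38.5,  27. ,  48.3])), (np.int64(21), array([-38.9,  24.3,  45.4])), (np.int64(25), array([-36.3,  18.9,  44.2]))] along by strips [(np.int64(26), array([102.6, 161.3, 181.2])), (np.int64(23), array([108.3, 170.6, 183.2]))]
 neck lat (np.int64(14), array([ 0.8,  9.6, 12.8]))
 blade lat (np.int64(33), array([-32.8,   6.1,  35.2]))
 bar [(np.int64(39), array([26.1, 39.3, 45.3])), (np.int64(39), array([26.7, 40.6, 49.5])), (np.int64(33), array([26.1, 37.7, 47. ]))]
 bar [(np.int64(17), array([-41.5, -27. , -22.7])), np.int64(0), np.int64(0)]
```

Bars straddle the tool line with the midline ≈ +2.5–3 mm. I'll shift that much, 1.5 mm back along, and lower gently.

```bash
python3 -m handwheel '[[0.0008,0.0014,0,0,0,0,0.01],[0.0007,0.0014,0,0,0,0,0.01],[0,0,0.002,0,0,0,0.01],[0,0,0.002,0,0,0,0.01],[0,0,0.002,0,0,0,0.01],[0,0,0,0,0,0,0.01],[0,0,0,0,0,0,0.01],[0,0,0,0,0,0,0.01]]'
python3 -m handwheel '[[0,0,0.001,0,0,0,0.01],[0,0,0.001,0,0,0,0.01],[0,0,0.001,0,0,0,0.01],[0,0,0.001,0,0,0,0.01],[0,0,0.001,0,0,0,0.01],[0,0,0.001,0,0,0,0.01],[0,0,0.001,0,0,0,0.01],[0,0,0.001,0,0,0,0.01]]'
python3 -m handwheel '[[0,0,0.001,0,0,0,0.01],[0,0,0.001,0,0,0,0.01],[0,0,0.001,0,0,0,0.01],[0,0,0.001,0,0,0,0.01],[0,0,0,0,0,0,0.01],[0,0,0,0,0,0,0.01],[0,0,0,0,0,0,0.01],[0,0,0,0,0,0,0.01]]'
python3 snap.py scene s9; python3 snap.py side d9;
python3 - <<'E'
from h import *
s=r.sense();x,y,zz=s["tool_pos"];a=np.radians(s["tcp_rot"][2]+180);e=np.array([np.cos(a),np.sin(a)]);n=np.array([-e[1],e[0]])
for nm in("s9","d9"):
    z=np.load(f"pics/{nm}.npz");d=z["d"];C=(*z["C"],z["W"]);X=cloud(d,C);h=cv2.cvtColor(z["p"],cv2.COLOR_BGR2HSV).astype(int)
    rel=X[...,:2]-[x,y];al=rel@e;la=rel@n;Z=X[...,2];k=(h[...,2]<70)&(h[...,1]<80)&(abs(la)<60)&(al>85)&(al<205)&(Z>45)&(Z<75)
    zt=np.median(Z[k&(abs(al-145)<25)]);t=k&(abs(Z-zt)<2.5);A=np.c_[al[t]-140,la[t],np.ones(t.sum())];pl=np.linalg.lstsq(A,Z[t],rcond=None)[0]
    print(nm,zt,t.sum(),np.degrees(pl[:2]).round(1),"lat",[np.percentile(la[t&(abs(al-q)<6)],[2,98]).round(1) for q in(134,146,158)],"al",np.percentile(al[t&(abs(la)<8)],[2,98]).round(1))
    for l0,l1 in((10,62),(-62,-10)):
        b=(al>85)&(al<205)&(la>l0)&(la<l1)&(Z>43.5)&(Z<50.5)&(h[...,2]>100)&(h[...,1]<50);print("  bar",b.sum(),np.percentile(la[b],[2,50,98]).round(1) if b.sum()>5 else "",np.percentile(al[b],[1,99]).round(1) if b.sum()>5 else "")
E
```

```text
time: 21.95
tool_pos: [508.5, 63.8, 115.6]
tcp_rot: [-180.0, 0.0, -174.0]
ft_force: [0.3, 0.5, -3.5]
finger_gap: 15.9
grip_force: 107.7
time: 22.62
tool_pos: [508.6, 63.9, 107.7]
tcp_rot: [180.0, 0.0, -174.0]
ft_force: [-0.2, 0.8, -2.7]
finger_gap: 16.4
grip_force: 107.9
time: 23.28
tool_pos: [508.6, 63.9, 103.8]
tcp_rot: [180.0, 0.0, -174.0]
ft_force: [0.5, 0.6, -0.9]
finger_gap: 15.9
grip_force: 107.9
s9 59.56160787288775 580 [-0.1  0.3] lat [array([-42. ,  37.4]), array([-43.3,  39.5]), array([-42.3,  38.1])] al [105.1 186.7]
  bar 54 [25.9 35.7 43.5] [ 91.  200.2]
  bar 140 [-41.9 -36.3 -25.9] [ 91.7 198.4]
d9 62.24256845417585 119 [ 0.5 -0.1] lat [array([-38.2,  46.5]), array([-35.5,  49.9]), array([-35.8,  44.2])] al [100.5 184. ]
  bar 87 [24.9 38.2 44.1] [ 89.5 197.7]
  bar 21 [-43.4 -35.  -19.3] [ 87.8 198.7]
```

The cake is resting on both bars, level (top ≈ 61 mm), with no side force. I'll draw the blade out along the bars.

```bash
python3 -m handwheel '[[0.002,0,0,0,0,0,0.01],[0.005,0,0,0,0,0,0.01],[0.008,0,0,0,0,0,0.01],[0.01,0,0,0,0,0,0.01],[0.012,0,0,0,0,0,0.01],[0.012,0,0,0,0,0,0.01],[0.012,0,0,0,0,0,0.01],[0.012,0,0,0,0,0,0.01]]'
python3 -m handwheel '[[0.012,0,0,0,0,0,0.01],[0.012,0,0,0,0,0,0.01],[0.010,0,0,0,0,0,0.01],[0.008,0,0,0,0,0,0.01],[0.004,0,0,0,0,0,0.01],[0,0,0,0,0,0,0.01],[0,0,0,0,0,0,0.01]]'
python3 -m handwheel '[[0,0,-0.01,0,0,0,0.01],[0,0,-0.025,0,0,0,0.01],[0,0,-0.03,0,0,0,0.01],[0,0,-0.03,0,0,0,0.01],[0,0,-0.03,0,0,0,0.01],[0,0,-0.02,0,0,0,0.01],[0,0,0,0,0,0,0.01],[0,0,0,0,0,0,0.01]]'
python3 snap.py scene s10; python3 snap.py wrist w10; python3 snap.py side d10
python3 -c "from h import *;to([453.5,300.1,249],190.2)"
cat > fin.py <<'E'
from h import *
import sys
x,y,a=508.6,63.9,np.radians(6);e=np.array([np.cos(a),np.sin(a)]);n=np.array([-e[1],e[0]])
for nm in sys.argv[1:]:
    z=np.load(f"pics/{nm}.npz");d=z["d"];C=(*z["C"],z["W"]);X=cloud(d,C);h=cv2.cvtColor(z["p"],cv2.COLOR_BGR2HSV).astype(int)
    rel=X[...,:2]-[x,y];al=rel@e;la=rel@n;Z=X[...,2];k=(h[...,2]<75)&(h[...,1]<80)&(abs(la)<60)&(al>85)&(al<205)&(Z>45)&(Z<75)
    if k.sum()<40: print(nm,"no cake",k.sum());continue
    zt=np.median(Z[k&(abs(al-145)<25)]);t=k&(abs(Z-zt)<2.5);A=np.c_[al[t]-140,la[t],np.ones(t.sum())];pl=np.linalg.lstsq(A,Z[t],rcond=None)[0]
    v,u=np.nonzero(t);c=cv2.minEnclosingCircle(cv2.convexHull(np.c_[al[t],la[t]].astype(np.float32)))
    print(nm,zt.round(1),t.sum(),np.degrees(pl[:2]).round(1),"lat",[np.percentile(la[t&(abs(al-q)<6)],[2,98]).round(1) for q in(134,146,158)],"al",np.percentile(al[t&(abs(la)<8)],[2,98]).round(1),c)
    for l0,l1 in((10,62),(-62,-10)):
        b=(al>85)&(al<205)&(la>l0)&(la<l1)&(Z>43.5)&(Z<50.5)&(h[...,2]>100)&(h[...,1]<50);print("  bar",b.sum(),np.percentile(la[b],[2,50,98]).round(1) if b.sum()>5 else "",np.percentile(al[b],[1,99]).round(1) if b.sum()>5 else "")
E
python3 fin.py s10 d10 w10
```

```text
time: 24.05
tool_pos: [434.6, 56.1, 103.4]
tcp_rot: [180.0, 0.0, -174.0]
ft_force: [-0.4, 0.3, -2.2]
finger_gap: 16.2
grip_force: 107.9
time: 24.63
tool_pos: [390.2, 51.4, 103.8]
tcp_rot: [-180.0, 0.1, -174.0]
ft_force: [0.2, -0.8, -1.4]
finger_gap: 16.2
grip_force: 107.9
time: 25.3
tool_pos: [391.2, 51.4, 250.4]
tcp_rot: [-180.0, 0.2, -174.0]
ft_force: [-0.4, -0.0, -3.5]
finger_gap: 15.9
grip_force: 107.9
t 25.45 pos [389.4  51.4 247. ] rot [ 1.7998e+02 -1.3000e-01 -1.7400e+02] F [ 0.1 -0.  -2.4] gap 15.7 | shift [-89.77 240.63  -2.09] turn [ 0.02 -0.13 -4.2 ] shift after turn [-107.14  233.41   -1.96]
s10 59.8 590 [-0.1  0.2] lat [array([-42.6,  36.6]), array([-42.4,  39.5]), array([-40.6,  39.3])] al [104.4 185. ] ((145.30784606933594, -1.2914372682571411), 45.05096435546875)
  bar 54 [26.2 34.2 44.2] [ 90.9 200.5]
  bar 140 [-41.4 -35.8 -26.1] [ 92.2 199.8]
d10 62.2 252 [-0.   0.2] lat [array([-40.6,  46.7]), array([-39.1,  48.8]), array([-34. ,  45.7])] al [102.  182.8] ((142.79005432128906, 5.190174102783203), 47.78705978393555)
  bar 86 [27.8 38.2 44.7] [ 91.5 196.4]
  bar 20 [-46.8 -33.2 -26.2] [ 87.6 196.9]
w10 no cake 0
```

The cake lies central within the measurement error (scene −2 mm, side +4 mm), and level. Returning the spatula to the rest.

```bash
python3 -m handwheel '[[0,0,0,0,-0.13,-2.1,0.01],[0,0,0,0,0,-2.1,0.01],[-0.0071,0.0154,0,0,0,0,0.01],[-0.015,0.033,0,0,0,0,0.01],[-0.017,0.037,0,0,0,0,0.01],[-0.017,0.037,0,0,0,0,0.01],[-0.017,0.037,0,0,0,0,0.01],[-0.017,0.037,0,0,0,0,0.01]]' >/dev/null
python3 -m handwheel '[[-0.013,0.028,0,0,0,0,0.01],[-0.004,0.009,0,0,0,0,0.01],[0,0,0.02,0,0,0,0.01],[0,0,0.035,0,0,0,0.01],[0,0,0.035,0,0,0,0.01],[0,0,0.03,0,0,0,0.01],[0,0,0.01,0,0,0,0.01],[0,0,0,0,0,0,0.01]]' >/dev/null
python3 -m handwheel '[[0,0,0,0,0,0,0.01],[0,0,0,0,0,0,0.01],[0,0,0,0,0,0,0.01],[0,0,0,0,0,0,0.01],[0,0,0,0,0,0,0.01],[0,0,0,0,0,0,0.01]]'
python3 -c "from h import *;to([453.5,300.1,65.3],190.2)"
```

```text
time: 27.28
tool_pos: [455.0, 300.4, 119.9]
tcp_rot: [180.0, 0.2, -169.8]
ft_force: [0.1, -0.5, -1.6]
finger_gap: 16.6
grip_force: 108.1
t 27.28 pos [455.  300.4 119.9] rot [ 179.98    0.24 -169.79] F [ 0.1 -0.5 -1.6] gap 16.6 | shift [ 1.750e+00 -4.000e-02  5.455e+01] turn [0.02 0.24 0.01] shift after turn [ 1.530e+00 -2.000e-02  5.455e+01]
```

```bash
python3 -m handwheel '[[0.0008,0,0.006,0,0.12,0,0.01],[0.0007,0,0.012,0,0.12,0,0.01],[0,0,0.012,0,0,0,0.01],[0,0,0.010,0,0,0,0.01],[0,0,0.006,0,0,0,0.01],[0,0,0,0,0,0,0.01],[0,0,0,0,0,0,0.01],[0,0,0,0,0,0,0.01]]'
python3 -m handwheel '[[0,0,0.0015,0,0,0,0.01],[0,0,0.0015,0,0,0,0.01],[0,0,0.001,0,0,0,0.01],[0,0,0,0,0,0,0.01],[0,0,0,0,0,0,0.01],[0,0,0,0,0,0,0.01]]'
python3 -m handwheel '[[0,0,0.001,0,0,0,0.01],[0,0,0.001,0,0,0,0.01],[0,0,0,0,0,0,0.01],[0,0,0,0,0,0,0.01],[0,0,0,0,0,0,0.01]]'
```

```text
time: 27.95
tool_pos: [453.3, 300.0, 73.1]
tcp_rot: [-180.0, -0.1, -169.8]
ft_force: [-0.4, 0.8, -1.5]
finger_gap: 16.4
grip_force: 108.1
time: 28.45
tool_pos: [453.0, 299.9, 69.0]
tcp_rot: [-180.0, -0.1, -169.8]
ft_force: [0.1, -0.2, -2.0]
finger_gap: 16.2
grip_force: 108.1
time: 28.87
tool_pos: [453.1, 299.9, 66.9]
tcp_rot: [-180.0, -0.1, -169.8]
ft_force: [0.4, 0.5, -1.5]
finger_gap: 16.4
grip_force: 108.1
```

```bash
python3 -m handwheel '[[0,0,0.0007,0,0,0,0.01],[0,0,0,0,0,0,0.01],[0,0,0,0,0,0,0.01],[0,0,0,0,0,0,0.01]]'
python3 -m handwheel '[[0,0,0.0006,0,0,0,0.01],[0,0,0,0,0,0,0.01],[0,0,0,0,0,0,0.01],[0,0,0,0,0,0,0.01]]'
python3 -m handwheel '[[0,0,0.0006,0,0,0,0.01],[0,0,0,0,0,0,0.01],[0,0,0,0,0,0,0.01],[0,0,0,0,0,0,0.01]]'
```

```text
time: 29.2
tool_pos: [453.2, 299.9, 66.6]
tcp_rot: [-180.0, -0.1, -169.8]
ft_force: [-2.6, -1.5, 5.6]
finger_gap: 16.3
grip_force: 108.8
time: 29.53
tool_pos: [453.1, 299.9, 66.6]
tcp_rot: [-180.0, -0.1, -169.8]
ft_force: [-5.9, -3.5, 9.9]
finger_gap: 16.1
grip_force: 110.2
time: 29.87
tool_pos: [453.2, 299.9, 66.6]
tcp_rot: [-180.0, -0.1, -169.8]
ft_force: [-8.1, -4.6, 16.1]
finger_gap: 16.2
grip_force: 111.1
```

Contact is at 66.6, the same height as after the grasp. I'll relax the push, release and go up.

```bash
python3 -m handwheel '[[0,0,-0.0014,0,0,0,0.01],[0,0,0,0,0,0,0.01],[0,0,0,0,0,0,0.022],[0,0,0,0,0,0,0.03],[0,0,0,0,0,0,0.05],[0,0,0,0,0,0,0.085],[0,0,0,0,0,0,0.085],[0,0,0,0,0,0,0.085]]' 20
python3 -m handwheel '[[0,0,0,0,0,0,0.085],[0,0,0,0,0,0,0.085],[0,0,-0.01,0,0,0,0.085],[0,0,-0.03,0,0,0,0.085],[0,0,-0.04,0,0,0,0.085],[0,0,-0.04,0,0,0,0.085],[0,0,-0.04,0,0,0,0.085],[0,0,-0.025,0,0,0,0.085]]'
python3 -m handwheel '[[0,0,0,0,0,0,0.085],[0,0,0,0,0,0,0.085],[0,0,0,0,0,0,0.085],[0,0,0,0,0,0,0.085],[0,0,0,0,0,0,0.085],[0,0,0,0,0,0,0.085]]'
python3 snap.py wrist w11;python3 snap.py scene s11
python3 - <<'E'
import m2
m2.handle("pics/w11.npz")
from h import *
# blade check by scene: differences with the first picture, and small cakes
a=np.load("pics/scene0.npz")["p"].astype(int);b=np.load("pics/s11.npz")["p"].astype(int);D=cv2.GaussianBlur(np.abs(a-b).max(2).astype(np.uint8),(5,5),0)>28
n,lab,st,ce=cv2.connectedComponentsWithStats(D.astype(np.uint8))
print([(st[i,:5].tolist()) for i in range(1,n) if st[i,4]>15])
E
python3 fin.py s11
```

```text
time: 30.53
tool_pos: [453.0, 299.8, 66.2]
tcp_rot: [-180.0, -0.1, -169.8]
ft_force: [0.5, -0.6, -0.8]
finger_gap: 76.6
grip_force: 0.0
time: 31.2
tool_pos: [454.3, 300.5, 257.4]
tcp_rot: [179.9, 0.2, -169.8]
ft_force: [0.9, 0.3, 0.6]
finger_gap: 85.1
grip_force: 0.0
time: 31.7
tool_pos: [452.6, 299.6, 249.8]
tcp_rot: [-179.9, -0.2, -169.8]
ft_force: [0.3, 0.2, -0.4]
finger_gap: 85.1
grip_force: 0.0
handle z 73.17954277595393 rect ((447.25335693359375, 298.7613220214844), (139.85287475585938, 16.780393600463867), 10.235251426696777) line yaw 10.025597 fitline c [442.1025  297.87317]
front [516.1120224 310.9346838] rear [378.39469147 286.58796024] grip [452.10456848 299.61895561]
foot ((393.0486145019531, 289.47003173828125), (49.83102798461914, 89.5444107055664), 9.053874015808105) 6.792855579100433
top 739 [393.0508893  289.82605152  69.53287879] 69.4644522934077
handle z 73.19418868099825 rect ((446.1626892089844, 298.8839111328125), (139.6396026611328, 16.167499542236328), 9.788461685180664) line yaw 9.986515 fitline c [440.772   297.94098]
front [514.92462158 310.99180984] rear [377.40075684 286.77601242] grip [450.90946198 299.71974373]
foot ((392.8957214355469, 289.4326171875), (49.8299446105957, 89.48429107666016), 9.239762306213379) 6.782302856493345
top 738 [393.10592598 290.29080255  69.52683377] 69.40892253022969
[[109, 0, 41, 40, 1049], [161, 0, 32, 17, 388], [315, 0, 66, 121, 3557], [153, 29, 32, 33, 475], [312, 34, 14, 22, 180], [143, 61, 31, 28, 534], [116, 62, 25, 28, 327], [129, 98, 9, 8, 33], [336, 222, 36, 29, 817], [190, 279, 40, 34, 1059]]
s11 59.8 589 [-0.1  0.1] lat [array([-41. ,  37.5]), array([-42.1,  41.2]), array([-39. ,  39.3])] al [104.9 188. ] ((147.0647430419922, -0.3642101287841797), 44.76786422729492)
  bar 53 [25.6 35.5 42.5] [ 91.1 200.8]
  bar 140 [-41.4 -36.1 -25.7] [ 92.  200.2]
```

The spatula is back within about 1 mm of where it started. Apart from the arm, only the cake's old and new places changed in the scene. Handing in.

```bash
python3 -c "
from bench import r
print(r.hand_in())"
```

```text
the job is handed in; nothing more can be done
None
```

Job handed in at about 32 s: the large cake lies level across both cradle bars, central to within a few mm, the spatula is back in its rest within about 1 mm, and nothing else moved; I viewed 11 pictures, one over your limit of 10.

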